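# Pack the pick-up crate and hold its lock open with the key

### The arm

A 6-joint arm with a two-finger parallel gripper is mounted at the origin on the work surface. World frame = base frame: x ahead of the robot, y to its left, z up, the work surface at z = 0. Lengths are in m, angles in degrees, forces in N, time in s.
With the tool pointing down it reaches from about 0.3 to 0.75 m from the base axis. Payload 8.5 kg.
Tool frame: the origin (TCP) lies between the finger pads; the fingertips stand 19 mm ahead of it and the grasp point (between the pads) is the TCP; z points along the fingers, y is the direction in which the jaws open and shut (so a half turn about z gives the same grasp; the last joint's range is limited). The gripper opens to 85 mm and grips with 20 to 120 N. Pads are 22 mm wide; open, the fingers measure 114 mm over their backs; the gripper's body (76 mm by 85 mm) begins 54 mm behind the grasp point. The pads swing forward as they close: fully open they stand 13 mm farther back than shut.
Start: joints at [-80.002, 21.807, 74.336, -0, 83.858, -12.336], TCP at [0.209, -0.509, 0.25] pointing down, gripper open.
Joint ranges: [-178.18, 178.18], [-50.72, 133.34], [12.68, 142.11], [-81.47, 261.47], [9.98, 163.14], [-165.26, 165.26]. Speed limits (degrees/s): [136.94, 136.94, 180, 180, 180, 180].

### API

Orientations are given as a 3x3 rotation matrix whose columns are the frame's x, y, z axes.
In Python, from rig import env gives the robot as it stands.
- The arm moves only by the shell command python3 -m pendant 'ROWS' [OPENING] [FORCE]. ROWS is JSON, a list of rows, each a list of 2 entries, a list of its own where there are three numbers: the shift along the tool's x, y, z scaled (see below), then the turn, a rotation vector about the tool's x, y, z scaled (see below). A call has 1 to 20 rows; each row shifts and turns the commanded pose from where the row before left it, along the tool's axes as they then stand; what a row does not reach is not made up. The controller multiplies each number of a shift by 0.1 m and each number of a turn by pi/2 rad. A row lasts 1/8 s, in which the tool goes at most 62.5 mm and 10.7 degrees, less where a joint would pass 70% of its speed; a pose out of reach is approached as far as the arm can. A call with a number of a shift or a turn outside -1 to 1 is refused whole. A call with a gripper value outside its range is refused whole. OPENING is the gripper command: -1 is shut, 1 is fully open, values between are in proportion, set as the call begins (- or left out, the last holds). The fingers move at their own pace and stop on an object; FORCE is the grip in N (left out, the last holds). Time passes only in rows, so rows that do not move let the fingers close. It gives the time, the measured TCP pose, the force and the opening at its end, in the units of the state.
- env.observe(): the state, without advancing time (a new reading comes with each control period).
- env.get_image(name): name is "side" or "top"; returns a dict with "image" (400x640x3 uint8, red, green, blue), "K" (3x3 intrinsics, pixels), "distortion" ([k1, k2, p1, p2, k3] as OpenCV has them; the pictures are not rectified), "R" (3x3) and "t" (3): a world point X has camera coordinates R X + t. Camera axes: x right, y down, z forward; pixel columns grow to the right and rows downward; lengths in m; the calibration is good to about 2 mm. A picture is of the moment at which its call begins. There is no depth.
- env.close_job(): hands the job in, once; it reports no verdict.
The state is a dict: "time_s": time; "q": joint angles; "qvel": joint speeds; "joint_efforts": joint torques, N m; "position": TCP position; "tool_rot": TCP orientation; "ft_force": force on the tool from outside, world axes, zero at the start; "wrist_torque": the same for the moment, N m; "grip_width": finger opening in m.
Only numpy, scipy, OpenCV 4.12 (cv2) and the standard library are available. Lean on these libraries where they do the work, as an engineer would, in place of code of your own. Each camera call takes 0.05 s, during which the arm holds its last target.

### The job

Finish packing the blue pick-up crate: set (do not drop) the tall red tin and the tall blue carton upright on its floor in the two free places of the row nearest the robot, either one in either place. Then push the red-headed key from the wooden stand fully home into the lock beside the crate, past its sticky pins, turn it a quarter turn clockwise against the spring, and keep holding it there so that the bolt stays drawn: you finish while still gripping the turned key. Leave the green-headed key and the goods already packed where they are.

Things in the scene. Friction and masses are not known exactly. Their poses are not given: they have to be found in the camera images.
- dock: Fixed dock with a blue crate, a yellow lock housing to its -y side. Origin on the table under the crate's centre; at yaw 0 x points away from the robot, y left. Crate 158 x 158 mm outside, walls 5 mm, rim 78 mm and inner floor 13 mm above the table. Its far half (+x) holds low goods (tops up to 65 mm); its near half, 75 (x) x 148 mm (y), is free. Housing 74 x 74 mm, top 62 mm above the table.
- place_left (a point): Centre of the left (+y) free place on the crate's inner floor, axes as the dock's, about 74 x 74 mm free; an item's origin belongs here. Items gripped across the dock's x, near their top, keep the fingers over the wall and the low goods, clear of the other tall item.
- place_right (a point): Centre of the right (-y) free place on the crate's inner floor, 74 mm from the left one; axes as the dock's.
- lock_mouth (a point): Centre of the keyway's mouth, 66 mm above the table, 195 mm to -y of the dock's origin; axes as the dock's. Slot 18 x 7 x 34 mm deep, straight down, chamfered 1.5 mm; unturned, its long side lies 45 degrees clockwise (from above) of the dock's x. Sprung pins 10 and 21 mm down: a straight push of about 9 to 18 N passes them; if it sticks, shift or twist the key a little and push again.
- lock (a joint): Angle of the brass lock cylinder (red mark at one end of its slot), rad: 0 unturned, growing clockwise seen from above to a stop at 1.57. A spring (0.02 N m at 0, 0.11 N m at the stop) turns it back when let go. The key has about 0.13 rad of play in the slot before the cylinder follows: turn until it stops.
- bolt (a joint): Travel of the brass bolt between lock and crate, m: 0 shot into the crate's staple, 0.015 fully drawn. Driven by the lock (9.55 mm per rad).
- key: Red-headed key, upright, blade down in one slot of the stand. Origin at the blade's tip, z up, x along the broad side. Blade 16 (x) x 5 (y) mm, 30 long, last 3 mm 13 x 3; fits either way round. Head 32 (x) x 10 (y) mm, 30 to 72 mm above the tip; its underside is the shoulder that rests on stand or lock when the blade is fully in. Grip across y, 55 to 60 mm above the tip. 45 g.
- spare_key: The same key but with a green head, in the other slot of the stand: leave it there.
- key_stand: Fixed wooden block 150 x 50 x 36 mm, origin in the centre of its underside, two slots 75 mm apart along its x with their long sides along x; a key's blade goes 30 mm into it (tip 6 mm above the table).
- tin: Tall red tin with a white band, 66 mm diameter, 110 mm tall, about 0.4 kg, standing on the table left of the crate. Origin in the centre of its underside, z up.
- carton: Tall blue carton with a yellow band, 62 x 62 mm, 130 mm tall, about 0.35 kg, standing on the table left of the crate. Origin in the centre of its underside, z up, sides along x and y.
- packed_tin: Low green tin already in the crate, 70 mm diameter, 45 mm tall, origin in the centre of its underside.
- packed_box: Low brown box already in the crate, 70 x 70 x 52 mm, origin in the centre of its underside.
Not all that is in view belongs to the job. Several things have the shape of the key; the one meant has the colours described above.

How it is judged (in metres and radians):
On the way, in this order (a step that is already met when the one before it is completed fails the run):
1. the tin and the carton stand upright on the crate's floor in the near row, let go and at rest (x of tin in the frame of dock between -0.05 and -0.022 m and y of tin in the frame of dock between -0.048 and 0.048 m and z of each of tin, carton in the frame of dock below 0.018 m and angle between each of tin, carton's own z axis and vertical below 0.1 rad and x of carton in the frame of dock between -0.05 and -0.022 m and y of carton in the frame of dock between -0.048 and 0.048 m and contact force between each of tin, carton and the fingers below 0.1 N and linear speed of each of tin, carton below 0.03 m/s), for 0.2 s.
2. the red key is fully home in the lock, which is not yet turned (z of key in the frame of lock_mouth below -0.026 m and horizontal distance between key and lock_mouth below 0.005 m and angle between key's own z axis and vertical below 0.12 rad and value of joint lock below 0.4 rad), for 0.1 s.
3. the key has turned the lock a quarter, fully home (z of key in the frame of lock_mouth below -0.026 m and horizontal distance between key and lock_mouth below 0.005 m and angle between key's own z axis and vertical below 0.12 rad and value of joint lock above 1.3 rad), for 0.3 s.
At the end, for the whole second after the job is handed in: Tin and carton upright (0.1 rad) on the crate's floor (5 mm) in the near row (14 mm across, 48 mm along from its centre), released, at rest; red key at least 26 of 30 mm into the lock; lock beyond 1.3 rad, bolt drawn over 12 mm, the gripper still gripping the key (over 2 N) (all of step 1 and all of step 3 and value of joint bolt above 0.012 m and contact force between key and the fingers above 2 N); the arm keeps its last pose, push and grip.
It fails at once if the spare key or one of the goods already packed is moved by more than 3 cm (distance of any of spare_key, packed_tin, packed_box from where it was at the start of the episode above 0.03 m).
It fails at once if the tin is dropped into the crate from a height instead of being set down (contact force between tin and the fingers below 0.05 N and linear speed of tin above 0.45 m/s and z of tin in the frame of dock above 0.016 m and horizontal distance between tin and dock below 0.11 m).
It fails at once if the carton is dropped into the crate from a height instead of being set down (contact force between carton and the fingers below 0.05 N and linear speed of carton above 0.45 m/s and z of carton in the frame of dock above 0.016 m and horizontal distance between carton and dock below 0.11 m).
It also fails if it takes over 70 s, if anything falls off the work surface, if the arm or the gripper's body presses on something with over 40 N, if the wrist force passes 120 N, or if a joint passes its speed limit or range.

## Working session

There is one attempt and no reset: what is moved stays moved. The work goes in short steps, Python scripts to look and compute and a shell command to move; the robot and the scene stay as the last step left them, time stands still between calls to the robot, and variables do not carry over. Pictures are saved under pics/ and viewed, and the job is handed in when it is done.

```bash
ls; mkdir -p pics; python3 - <<'E'
from rig import env
import cv2
s=env.observe()
print(s)
for n in("side","top"):
    d=env.get_image(n)
    cv2.imwrite(f"pics/{n}0.png",d["image"][:,:,::-1])
    print(n,d["K"],d["distortion"],d["R"],d["t"])
E
```

```text
pics
{'time_s': 0.0, 'q': array([-8.00031457e+01,  2.18426415e+01,  7.43858957e+01, -1.22353104e-03,
        8.38556207e+01, -1.23350146e+01]), 'qvel': array([ 0.01855936, -0.10522584,  0.07117155,  0.01383952, -0.03934256,
        0.00090779]), 'joint_efforts': array([-1.76841022e-03, -4.48469603e+01, -2.31273991e+01, -2.58140490e-04,
        4.80644696e-03,  4.33630177e-06]), 'position': array([ 0.20893746, -0.50848664,  0.24968955]), 'tool_rot': array([[ 9.24997682e-01,  3.79972648e-01, -2.75889855e-04],
       [ 3.79972635e-01, -9.24996603e-01,  1.44284348e-03],
       [ 2.93043880e-04, -1.43945747e-03, -9.99998921e-01]]), 'ft_force': array([0.28371417, 0.44979102, 0.13524289]), 'wrist_torque': array([-0.02017143, -0.00832196, -0.04749689]), 'grip_width': 0.08544763552540192}
side [[415.02173474   0.         317.40113295]
 [  0.         415.02173474 196.36872634]
 [  0.           0.           1.        ]] [0.00178724 0.         0.         0.         0.        ] [[ 0.96660834 -0.25512799  0.02404221]
 [-0.11089872 -0.50104547 -0.85828603]
 [ 0.23101903  0.82696019 -0.5126081 ]] [-0.49909427  0.11111135  1.04167366]
top [[365.24919684   0.         320.01876634]
 [  0.         365.24919684 200.72495609]
 [  0.           0.           1.        ]] [0.02904136 0.         0.         0.         0.        ] [[ 2.26214228e-02 -9.99744054e-01  3.13054176e-04]
 [-9.95649329e-01 -2.25570804e-02 -9.04079171e-02]
 [ 9.03918391e-02  1.73346354e-03 -9.95904770e-01]] [-0.01421961  0.51127566  0.90296467]
```

View pics/side0.png

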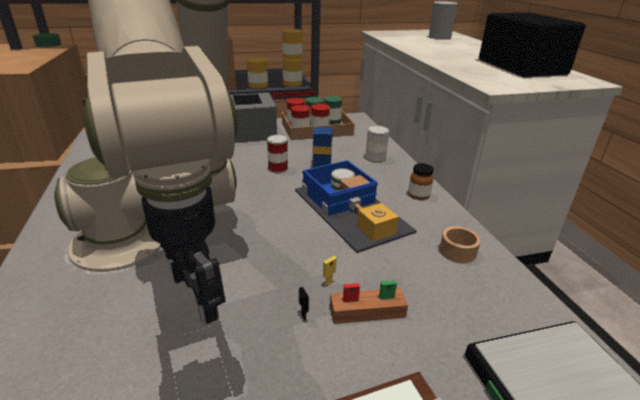

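View pics/top0.png

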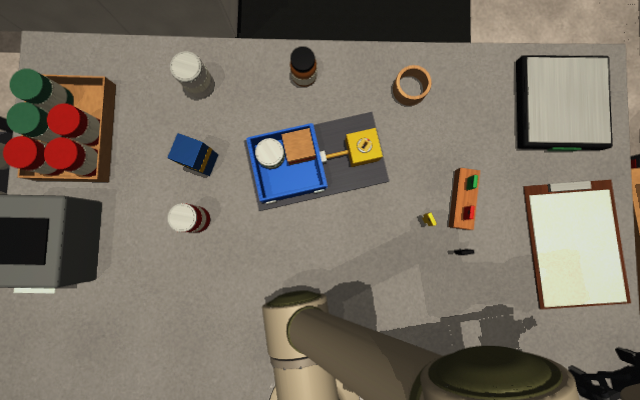

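Candidates in the side picture:
- **Red key:** the red head is in the stand at (351,292). The alternatives are the green head at (388,290), a loose yellow key shape at (329,268) and a black one at (304,302).
- **Tin:** the red tin with a white band is at (277,153), top picture (185,217). The alternatives are the white can at (377,143), the brown jar at (421,181) and the red-lidded cans in the tray at (300,115).
- **Carton:** the blue one is at (322,146), top picture (193,155).

Next I'll check close crops.

```bash
cat > h.py <<'E'
import numpy as np, cv2
from rig import env
def get(n):
    d=env.get_image(n); return d
def ray(d,px):
    u=cv2.undistortPoints(np.array(px,float).reshape(-1,1,2),np.array(d["K"]),np.array(d["distortion"])).reshape(-1,2)
    R=np.array(d["R"]);t=np.array(d["t"])
    C=-R.T@t
    D=np.c_[u,np.ones(len(u))]@R
    return C,D
def plane(d,px,z):
    C,D=ray(d,px); s=(z-C[2])/D[:,2]
    return C+D*s[:,None]
def proj(d,X):
    R=np.array(d["R"]);t=np.array(d["t"])
    p,_=cv2.projectPoints(np.array(X,float).reshape(-1,1,3),cv2.Rodrigues(R)[0],t,np.array(d["K"]),np.array(d["distortion"]))
    return p.reshape(-1,2)
def tri(d1,p1,d2,p2):
    C1,D1=ray(d1,[p1]);C2,D2=ray(d2,[p2]);a=D1[0]/np.linalg.norm(D1[0]);b=D2[0]/np.linalg.norm(D2[0])
    s=np.linalg.lstsq(np.c_[a,-b],C2-C1,rcond=None)[0]
    A=C1+a*s[0];B=C2+b*s[1]
    return (A+B)/2,np.linalg.norm(A-B)
def crop(d,x0,y0,x1,y1,k,fn):
    im=cv2.resize(d["image"][y0:y1,x0:x1,::-1],None,fx=k,fy=k,interpolation=cv2.INTER_CUBIC); cv2.imwrite(fn,im)
E
python3 - <<'E'
from h import *
t=get("top");s=get("side")
import pickle;pickle.dump({"top":t,"side":s},open("start.pkl","wb"))
crop(t,150,100,400,250,3,"pics/c1.png")
crop(t,405,150,505,270,5,"pics/c2.png")
crop(s,230,110,430,330,2.7,"pics/c3.png")
E
```

```text
(no output)
```

View pics/c1.png

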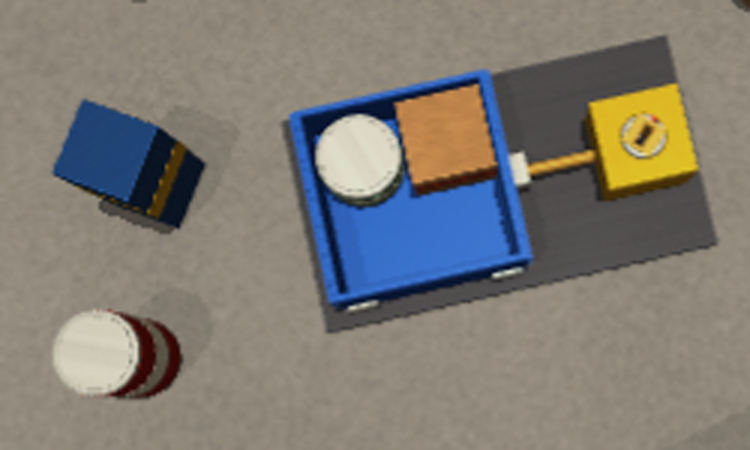

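View pics/c2.png

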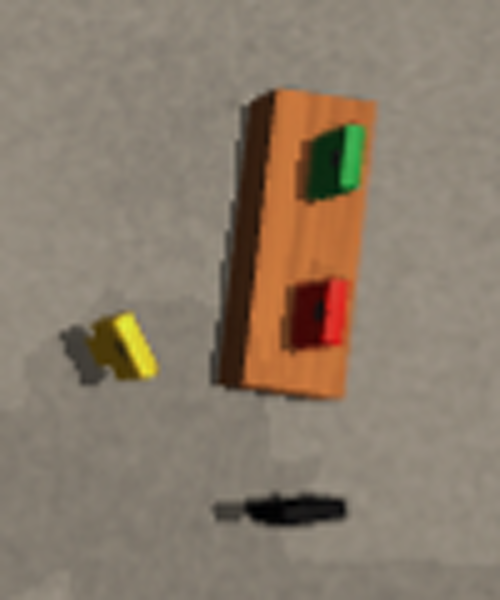

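View pics/c3.png

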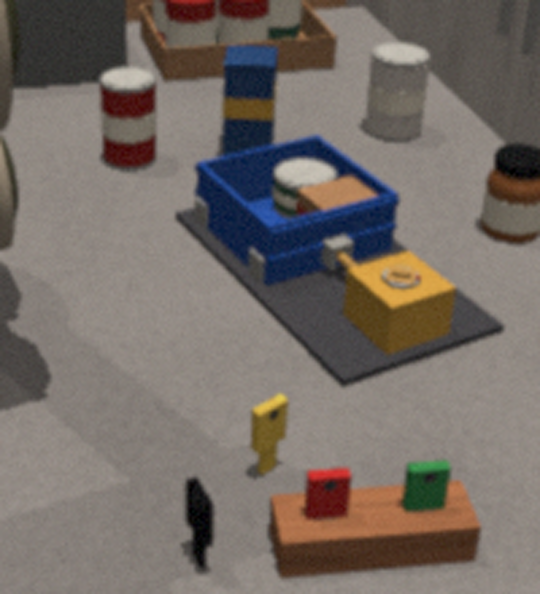

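The crops confirm the choices. Top crop c1 shows the tin top at (97,352), the carton top at (108,150) and the crate rim corners. c2 shows the red key head at (335,312), with green at (350,158). The near row of the crate is free. Now I'll measure.

```bash
cat > m.py <<'E'
from h import *
import pickle
D=pickle.load(open("start.pkl","rb"));t=D["top"];s=D["side"]
im=t["image"];hsv=cv2.cvtColor(im,cv2.COLOR_RGB2HSV)
def mask(lo,hi,box):
    m=cv2.inRange(hsv,lo,hi);z=np.zeros_like(m);x0,y0,x1,y1=box;z[y0:y1,x0:x1]=m[y0:y1,x0:x1];return z
def big(m):
    c,_=cv2.findContours(m,cv2.RETR_EXTERNAL,cv2.CHAIN_APPROX_NONE);return max(c,key=cv2.contourArea)
def rectw(c,z):
    w=plane(t,c.reshape(-1,2).astype(float),z)[:,:2]
    r=cv2.minAreaRect((w*1000).astype(np.float32));return r
# crate
m=mask((100,120,60),(125,255,255),(235,110,335,215))
m=cv2.morphologyEx(m,cv2.MORPH_CLOSE,np.ones((3,3)))
print("crate",rectw(big(m),.078))
# housing top: bright yellow
m=mask((20,150,160),(32,255,255),(335,115,400,175));print("housing",rectw(big(m),.062))
# tin top whitish
m=mask((0,0,150),(179,70,255),(160,195,215,245));c=big(m);print("tin",rectw(c,.110),cv2.boundingRect(c))
# carton
m=mask((100,100,90),(125,255,255),(160,125,225,185));c=big(m);print("carton",rectw(c,.13),cv2.boundingRect(c))
m=mask((0,180,150),(8,255,255),(455,195,485,225))
c=big(m);print("key bright",rectw(c,.078),cv2.boundingRect(c))
m=mask((5,90,120),(20,220,255),(445,160,485,235));print("stand",rectw(big(m),.036))
# triangulate
E
python3 m.py
python3 - <<'E'
from h import *
import pickle
D=pickle.load(open("start.pkl","rb"));t=D["top"];s=D["side"]
crop(t,240,110,400,220,5,"pics/d1.png")
crop(t,450,165,490,235,8,"pics/d2.png")
crop(s,325,275,410,325,9,"pics/d3.png")
crop(t,160,130,225,240,5,"pics/d4.png")
E
```

```text
crate ((597.17431640625, 80.08595275878906), (163.6824188232422, 166.43959045410156), 14.277982711791992)
housing ((648.1940307617188, -107.69480895996094), (73.80149841308594, 74.25154113769531), 14.357168197631836)
tin ((458.38970947265625, 313.29425048828125), (65.67176818847656, 66.25831604003906), 66.76713562011719) (164, 203, 32, 29)
carton ((611.0325927734375, 305.6649169921875), (60.520835876464844, 61.07929229736328), 71.21910858154297) (168, 133, 35, 34)
key bright ((487.7402038574219, -362.93695068359375), (9.375157356262207, 33.29376220703125), 89.09526824951172) (470, 205, 5, 15)
stand ((525.1765747070312, -367.6196594238281), (50.517311096191406, 151.13424682617188), 83.13874053955078)
```

View pics/d1.png

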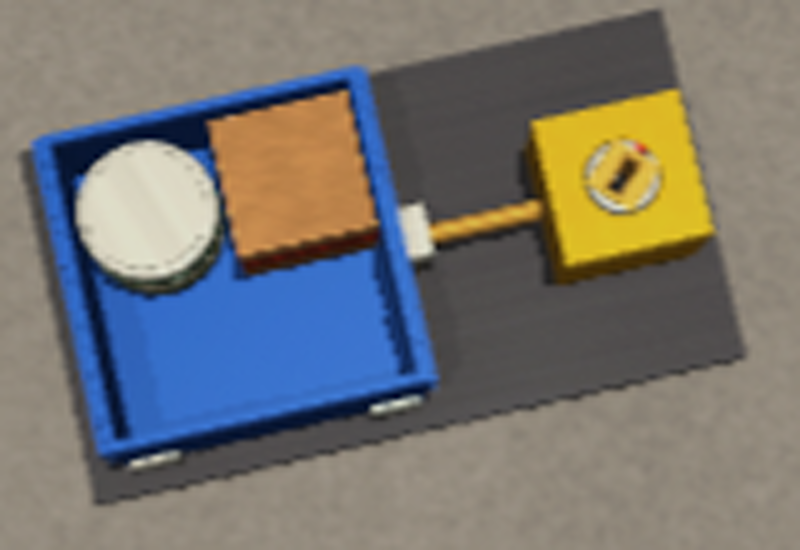

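View pics/d2.png

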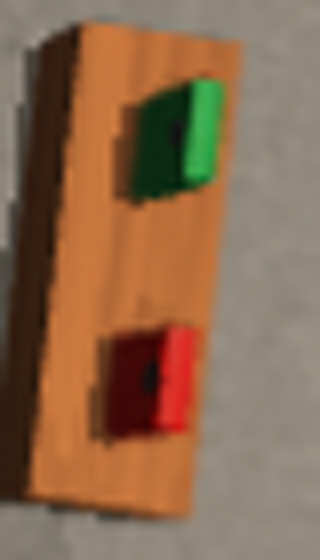

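View pics/d3.png

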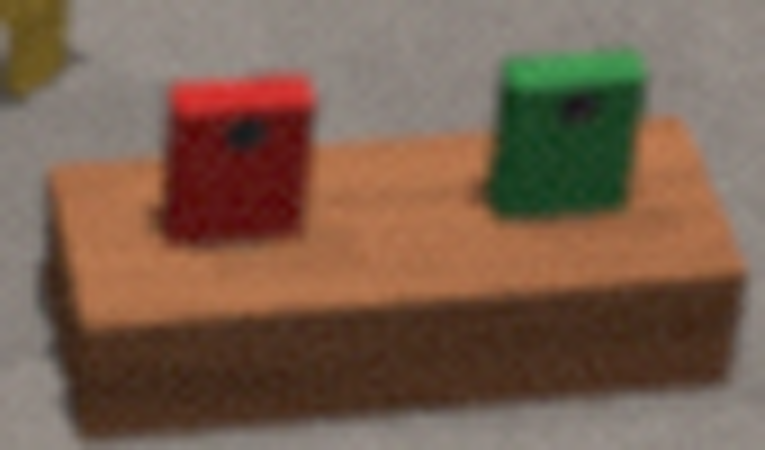

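View pics/d4.png

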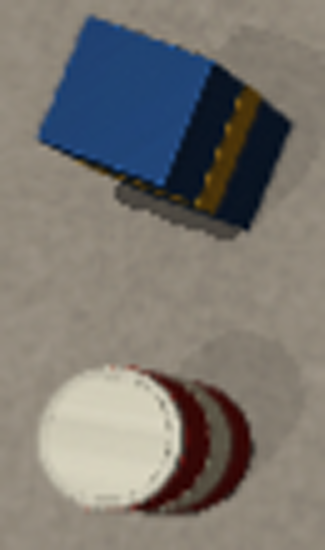

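```bash
cat >> m.py <<'E'
print("--")
# ring in top: non-yellow low-sat bright
m=mask((0,0,150),(179,90,255),(352,130,378,160));c=big(m);e=cv2.fitEllipse(cv2.convexHull(c));print("ring",e,plane(t,[e[0]],.066))
m=mask((0,0,0),(179,255,110),(355,137,374,154));M=cv2.moments(m);p=(M['m10']/M['m00'],M['m01']/M['m00']);print("slot",p,plane(t,[p],.066))
hs=cv2.cvtColor(s["image"],cv2.COLOR_RGB2HSV)
mm=cv2.inRange(hs,(0,0,130),(179,110,255));z=np.zeros_like(mm);z[205:222,368:392]=mm[205:222,368:392]
c=big(z);e2=cv2.fitEllipse(cv2.convexHull(c));print("side ring",e2,plane(s,[e2[0]],.066),tri(t,e[0],s,e2[0]))
yaw=np.radians(14.3);R=np.array([[np.cos(yaw),-np.sin(yaw)],[np.sin(yaw),np.cos(yaw)]])
dk=np.array([.6000,.0813])
print("predicted rim corners px")
C=[np.r_[dk+R@np.array(v),.078] for v in[(.079,.079),(.079,-.079),(-.079,-.079),(-.079,.079)]]
print(proj(t,C).round(1), ((proj(t,C)-[240,110])*5).round(0)); print(proj(s,C).round(1))
o=s["image"][:,:,::-1].copy()
o=cv2.resize(o[150:260,290:430],None,fx=5,fy=5)
for q in proj(s,C): cv2.circle(o,tuple(int(v) for v in (q-[290,150])*5),4,(0,0,255),-1)
for k,(x,y,h) in {"tin":(.4584,.3133,.11),"carton":(.611,.3057,.13),"key":(.4879,-.363,.078)}.items(): print(k,proj(s,[[x,y,h]]))
cv2.imwrite("pics/e1.png",o)
crop(s,255,120,345,180,8,"pics/e2.png")
E
python3 m.py | sed -n '/--/,$p'
```

```text
--
ring ((369.5, 148.0), (1.954395055770874, 5.116672515869141), 31.71747398376465) [[ 0.63984838 -0.12084739  0.066     ]]
slot (364.1764705882353, 144.64705882352942) [[ 0.64791217 -0.10772763  0.066     ]]Traceback (most recent call last):
  File "m.py", line 32, in <module>
    c=big(z);e2=cv2.fitEllipse(cv2.convexHull(c));print("side ring",e2,plane(s,[e2[0]],.066),tri(t,e[0],s,e2[0]))
                ~~~~~~~~~~~~~~^^^^^^^^^^^^^^^^^^^
cv2.error: OpenCV(4.12.0) /io/opencv/modules/imgproc/src/shapedescr.cpp:361: error: (-201:Incorrect size of input array) There should be at least 5 points to fit the ellipse in function 'fitEllipseNoDirect'
```

```bash
sed -i 's/^mm=.*/crop(s,355,195,405,245,12,"pics\/e3.png")/; s/^c=big(z);e2.*//' m.py; python3 m.py | sed -n '/--/,$p'
```

```text
--
ring ((369.5, 148.0), (1.954395055770874, 5.116672515869141), 31.71747398376465) [[ 0.63984838 -0.12084739  0.066     ]]
slot (364.1764705882353, 144.64705882352942) [[ 0.64791217 -0.10772763  0.066     ]]
predicted rim corners px
[[247.  137.1]
 [310.7 122.8]
 [325.4 185.7]
 [260.8 200.5]] [[ 35. 135.]
 [353.  64.]
 [427. 378.]
 [104. 452.]]
[[347.  158.8]
 [376.9 180.5]
 [329.1 193.1]
 [302.1 169.1]]
tin [[276.4313705  137.62463438]]
carton [[322.44481586 129.24775352]]
key [[351.55574583 284.01623331]]
```

View pics/e1.png

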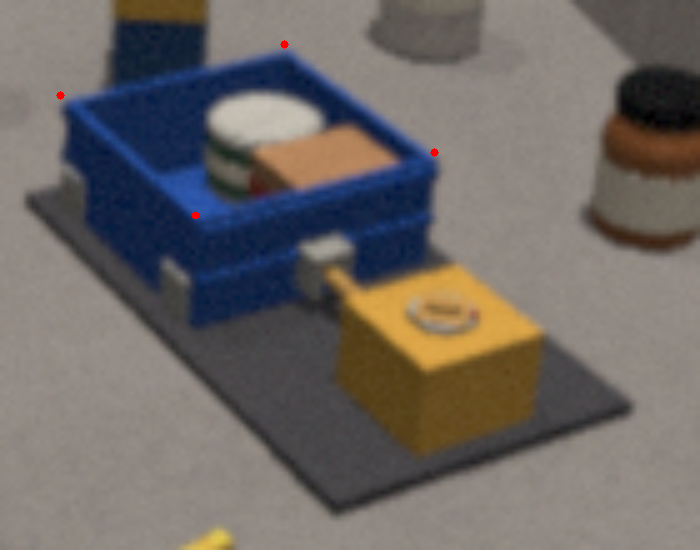

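View pics/e2.png

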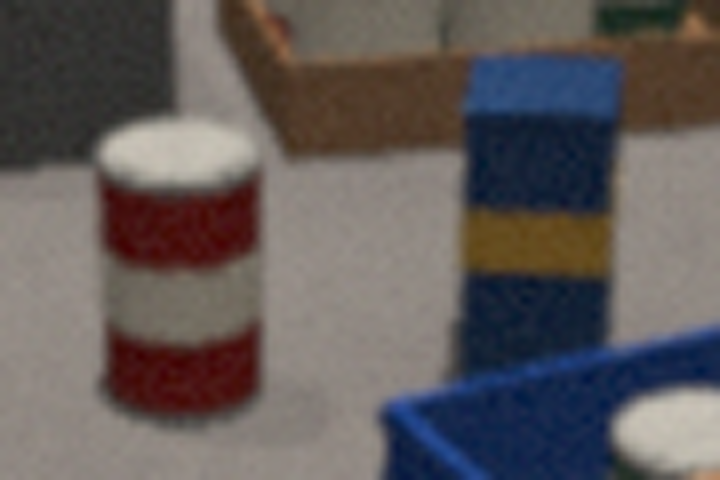

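View pics/e3.png

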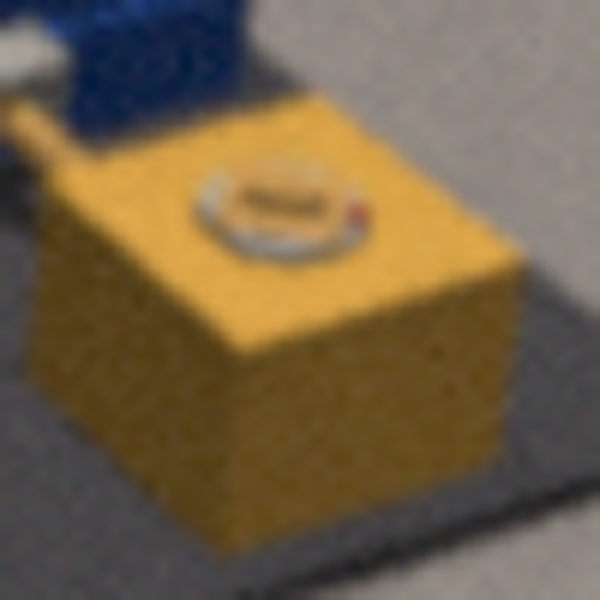

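Sizes measured in the top view match the given ones: tin 66 mm, carton 61, housing 74, stand 151×50, and the key lies 37.5 mm from the stand's centre. The side view has a consistent offset of about 1.3 px, which is within calibration.

Dock is at about (0.599, 0.081) with yaw 14.3°, and the mouth at about (0.648, -0.108). I'll pick up the carton first.

```bash
cat > go.py <<'E'
# usage: go.py x y z psi : deltas in tool axes/units (turn first, then shift)
import sys;from h import *
o=env.observe();R=np.array(o["tool_rot"]);p=np.array(o["position"])
x,y,z,psi=map(float,sys.argv[1:5]);a=np.radians(psi)
T=np.array([[np.cos(a),np.sin(a),0],[np.sin(a),-np.cos(a),0],[0,0,-1]])
from scipy.spatial.transform import Rotation as Ro
rv=Ro.from_matrix(R.T@T).as_rotvec()/(np.pi/2)
d=np.array([x,y,z])-p
print("p",p.round(4),"psi",round(np.degrees(np.arctan2(R[1,0],R[0,0])),2),"q6",o["q"][5].round(1),"w",round(o["grip_width"],4),"t",o["time_s"],"F",np.round(o["ft_force"],1))
print("turn units",rv.round(4),"| shift if turned first",(T.T@d*10).round(3),"| shift unturned",(R.T@d*10).round(3))
E
python3 go.py 0.45 -0.509 0.25 71.2
python3 -m pendant '[[[0.555,0.228,0],[0,0,0]],[[0.555,0.228,0],[0,0,0]],[[0.555,0.228,0],[0,0,0]],[[0.555,0.228,0],[0,0,0]],[[0,0,0],[0,0,-0.11]],[[0,0,0],[0,0,-0.11]],[[0,0,0],[0,0,-0.11]],[[0,0,0],[0,0,-0.11]],[[0,0,0],[0,0,-0.1]]]' 1 40
python3 go.py 0.611 0.3057 0.22 71.2
```

```text
p [ 0.209  -0.5086  0.2499] psi 22.34 q6 -12.3 w 0.0855 t 0.2 F [ 0.4  0.9 -0.1]
turn units [-5.000e-04 -3.000e-04 -5.429e-01] | shift if turned first [ 7.730e-01  2.283e+00 -1.000e-03] | shift unturned [ 2.228e+00  9.200e-01 -1.000e-03]
time_s: 1.32
position: [0.449, -0.5087, 0.2499]
tool_rot: [[0.322, 0.947, -0.0], [0.947, -0.322, 0.001], [0.0, -0.001, -1.0]]
ft_force: [-0.5, 0.2, -0.1]
grip_width: 0.0854
p [ 0.449  -0.5087  0.2499] psi 71.24 q6 -39.8 w 0.0854 t 1.325 F [-0.5  0.2 -0.1]
turn units [-0.0004 -0.0003  0.0005] | shift if turned first [ 8.231 -1.091  0.299] | shift unturned [ 8.232 -1.084  0.304]
```

```bash
python3 -m pendant '[[[0.55,-0.072,0],[0,0,0]],[[0.55,-0.072,0],[0,0,0]],[[0.55,-0.072,0],[0,0,0]],[[0.55,-0.072,0],[0,0,0]],[[0.55,-0.072,0],[0,0,0]],[[0.55,-0.072,0],[0,0,0]],[[0.55,-0.072,0],[0,0,0]],[[0.55,-0.072,0],[0,0,0]],[[0.55,-0.072,0],[0,0,0]],[[0.55,-0.072,0],[0,0,0]],[[0.55,-0.072,0],[0,0,0]],[[0.55,-0.072,0],[0,0,0]],[[0.55,-0.072,0],[0,0,0]],[[0.55,-0.072,0],[0,0,0]],[[0.55,-0.072,0],[0,0,0]],[[0,0,0],[0,0,0]]]'
python3 go.py 0.611 0.3057 0.112 71.2
python3 - <<'E'
from h import *
t=get("top");crop(t,100,60,360,260,3,"pics/f1.png")
E
```

```text
time_s: 3.32
position: [0.616, 0.3098, 0.2489]
tool_rot: [[0.323, 0.947, -0.001], [0.947, -0.323, 0.0], [-0.0, -0.001, -1.0]]
ft_force: [-0.6, -1.3, -0.8]
grip_width: 0.0855
p [0.616  0.3098 0.2489] psi 71.18 q6 35.7 w 0.0855 t 3.325 F [-0.6 -1.3 -0.8]
turn units [-0.0008  0.0002 -0.0002] | shift if turned first [-0.055 -0.034  1.369] | shift unturned [-0.054 -0.032  1.369]
```

View pics/f1.png

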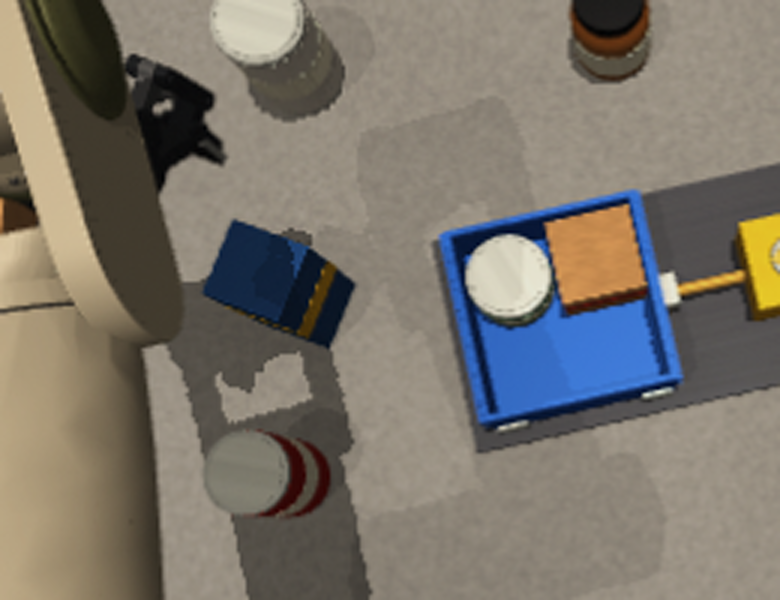

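```bash
python3 - <<'E'
from h import *
t=get("top");s=get("side")
print(env.observe()["position"])
for X in([.616,.31,.25],[.616,.31,.23],[.611,.3057,.13]): print((proj(t,[X])-[100,60])*3,proj(s,[X]))
crop(s,230,40,400,190,4.5,"pics/f2.png")
E
```

```text
[0.61637058 0.30560559 0.25010189]
[[178.44755381 217.74748508]] [[324.75784454  92.90186145]]
[[191.75215478 226.1292065 ]] [[324.54979913  99.09296924]]
[[253.92018694 268.58274287]] [[322.44481586 129.24775352]]
```

View pics/f2.png

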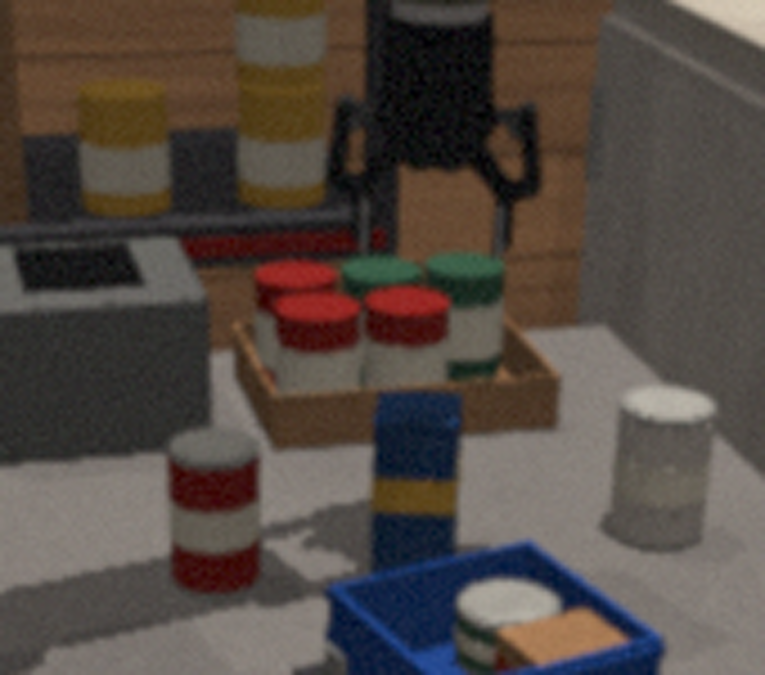

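```bash
python3 -m pendant '[[[-0.017,-0.051,0.3],[0,0,0]],[[0,0,0.35],[0,0,0]],[[0,0,0.35],[0,0,0]],[[0,0,0.2],[0,0,0]],[[0,0,0.18],[0,0,0]],[[0,0,0],[0,0,0]]]'
python3 go.py 0.611 0.3057 0.112 71.2
python3 -m pendant '[[[0,0,0],[0,0,0]],[[0,0,0],[0,0,0]],[[0,0,0],[0,0,0]],[[0,0,0],[0,0,0]],[[0,0,0],[0,0,0]],[[0,0,0],[0,0,0]]]' -1 40
python3 go.py 0.611 0.3057 0.112 71.2
```

```text
time_s: 4.22
position: [0.6107, 0.3048, 0.1115]
tool_rot: [[0.328, 0.945, -0.002], [0.945, -0.328, -0.001], [-0.002, -0.002, -1.0]]
ft_force: [-0.2, 0.1, 0.1]
grip_width: 0.0854
p [0.6107 0.3048 0.1115] psi 70.83 q6 35.8 w 0.0854 t 4.225 F [-0.2  0.1  0.1]
turn units [-0.0013  0.001  -0.0041] | shift if turned first [ 0.009 -0.    -0.005] | shift unturned [ 0.009 -0.001 -0.005]
time_s: 4.97
position: [0.6114, 0.3063, 0.1138]
tool_rot: [[0.327, 0.945, 0.002], [0.945, -0.327, 0.0], [0.001, 0.002, -1.0]]
ft_force: [-2.6, -1.5, 7.2]
grip_width: 0.0613
p [0.6114 0.3063 0.1138] psi 70.93 q6 35.8 w 0.0613 t 4.975 F [-2.6 -1.5  7.2]
turn units [ 0.0012 -0.0005 -0.003 ] | shift if turned first [-0.007 -0.002  0.018] | shift unturned [-0.007 -0.002  0.018]
```

```bash
python3 -m pendant '[[[0,0,-0.2],[0,0,0]],[[0,0,-0.4],[0,0,0]],[[0,0,-0.4],[0,0,0]],[[0,0,-0.25],[0,0,0]],[[0,0,0],[0,0,-0.1]],[[0,0,0],[0,0,-0.1]],[[0,0,0],[0,0,-0.1]],[[0,0,0],[0,0,-0.07]],[[0,0,0],[0,0,0]]]'
python3 go.py 0.573 0.036 0.236 104.3
```

```text
time_s: 6.1
position: [0.6108, 0.3063, 0.2366]
tool_rot: [[-0.245, 0.97, -0.001], [0.97, 0.245, -0.0], [-0.0, -0.001, -1.0]]
ft_force: [0.7, 0.4, -4.4]
grip_width: 0.0612
p [0.6108 0.3063 0.2366] psi 104.17 q6 2.6 w 0.0612 t 6.1 F [ 0.7  0.4 -4.4]
turn units [-0.0009  0.     -0.0014] | shift if turned first [-2.526 -1.034  0.006] | shift unturned [-2.528 -1.028  0.008]
```

```bash
python3 -m pendant '[[[-0.25,-0.1,0],[0,0,0]],[[-0.42,-0.17,0],[0,0,0]],[[-0.42,-0.17,0],[0,0,0]],[[-0.42,-0.17,0],[0,0,0]],[[-0.42,-0.17,0],[0,0,0]],[[-0.35,-0.15,0],[0,0,0]],[[-0.25,-0.1,0],[0,0,0]],[[0,0,0],[0,0,0]],[[0,0,0],[0,0,0]]]'
python3 go.py 0.573 0.036 0.127 104.3
python3 - <<'E'
from h import *
t=get("top");s=get("side")
print(env.observe()["position"])
crop(t,220,80,420,230,4,"pics/g1.png")
crop(s,270,80,430,240,3.7,"pics/g2.png")
E
```

```text
time_s: 7.22
position: [0.5734, 0.0362, 0.2373]
tool_rot: [[-0.245, 0.97, -0.0], [0.97, 0.245, 0.0], [0.0, -0.0, -1.0]]
ft_force: [0.8, 0.5, -4.4]
grip_width: 0.0614
p [0.5734 0.0362 0.2373] psi 104.16 q6 -22.4 w 0.0614 t 7.225 F [ 0.8  0.5 -4.4]
turn units [-0.     -0.0003 -0.0015] | shift if turned first [-1.000e-03 -4.000e-03  1.103e+00] | shift unturned [-0.002 -0.004  1.103]
[0.57340709 0.03665809 0.23721925]
```

View pics/g1.png

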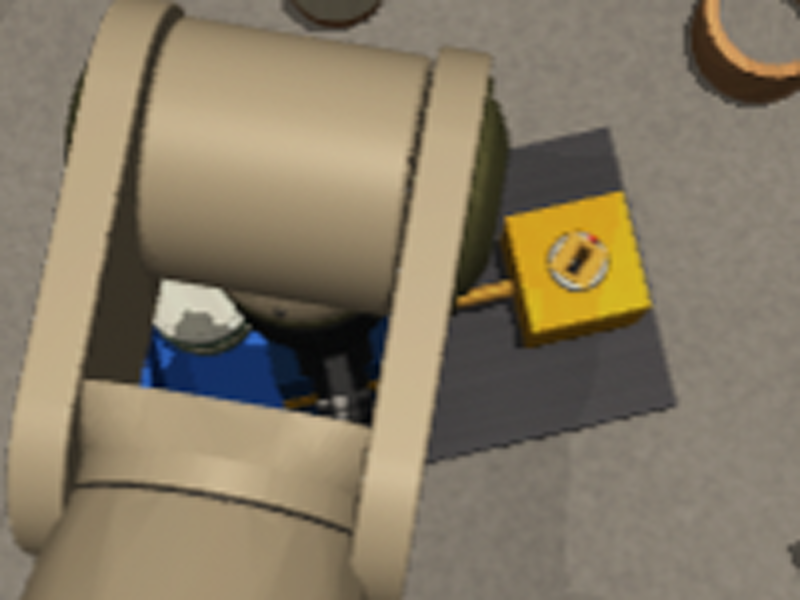

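View pics/g2.png

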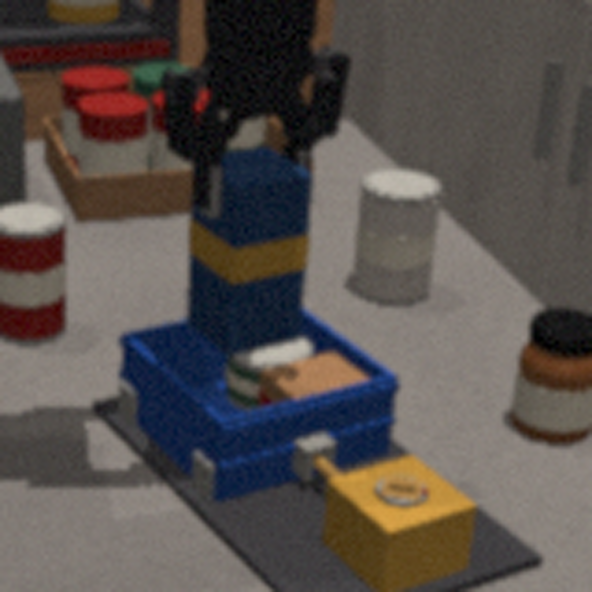

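The carton is held upright above the right near place (side crop (250,250)) and the lock housing is clear. Lowering it now.

```bash
python3 -m pendant '[[[0,0,0.3],[0,0,0]],[[0,0,0.3],[0,0,0]],[[0,0,0.25],[0,0,0]],[[0,0,0.12],[0,0,0]],[[0,0,0.06],[0,0,0]],[[0,0,0.02],[0,0,0]],[[0,0,0],[0,0,0]]]'
python3 go.py 0.573 0.036 0.127 104.3
```

```text
time_s: 8.2
position: [0.5737, 0.0358, 0.1329]
tool_rot: [[-0.246, 0.969, 0.001], [0.969, 0.246, -0.0], [-0.0, 0.001, -1.0]]
ft_force: [-0.3, 0.0, -4.6]
grip_width: 0.0614
p [0.5737 0.0358 0.1329] psi 104.24 q6 -22.5 w 0.0614 t 8.2 F [-0.3  0.  -4.6]
turn units [ 0.0007  0.0003 -0.0007] | shift if turned first [ 0.004 -0.007  0.059] | shift unturned [ 0.004 -0.007  0.059]
```

```bash
python3 -m pendant '[[[0,0,0.03],[0,0,0]],[[0,0,0.02],[0,0,0]],[[0,0,0.01],[0,0,0]],[[0,0,0],[0,0,0]]]'
python3 go.py 0.573 0.036 0.127 104.3
python3 -m pendant '[[[0,0,0.01],[0,0,0]],[[0,0,0],[0,0,0]]]'
```

```text
time_s: 8.7
position: [0.5734, 0.0357, 0.1269]
tool_rot: [[-0.246, 0.969, 0.0], [0.969, 0.246, -0.0], [-0.0, 0.0, -1.0]]
ft_force: [-3.4, -1.7, 3.4]
grip_width: 0.0613
p [0.5734 0.0357 0.1269] psi 104.23 q6 -22.5 w 0.0613 t 8.7 F [-3.4 -1.7  3.4]
turn units [ 0.0002  0.0002 -0.0007] | shift if turned first [ 0.004 -0.003 -0.001] | shift unturned [ 0.004 -0.003 -0.001]
time_s: 8.95
position: [0.5734, 0.0357, 0.1268]
tool_rot: [[-0.246, 0.969, 0.001], [0.969, 0.246, -0.001], [-0.001, 0.001, -1.0]]
ft_force: [-6.2, -0.6, 10.9]
grip_width: 0.0616
```

```bash
python3 -m pendant '[[[0,0,0],[0,0,0]],[[0,0,0],[0,0,0]],[[0,0,0],[0,0,0]],[[0,0,-0.1],[0,0,0]],[[0,0,-0.3],[0,0,0]],[[0,0,-0.4],[0,0,0]],[[0,0,-0.4],[0,0,0]],[[0,0,0],[0,0,0]]]' 1
python3 go.py 0.458 0.313 0.245 104.3
python3 - <<'E'
from h import *
s=get("side")
crop(s,270,80,430,240,3.7,"pics/g3.png")
E
```

```text
time_s: 9.95
position: [0.5744, 0.0357, 0.2491]
tool_rot: [[-0.246, 0.969, 0.007], [0.969, 0.246, -0.001], [-0.003, 0.007, -1.0]]
ft_force: [0.6, -0.2, -0.0]
grip_width: 0.0852
p [0.5744 0.0357 0.2491] psi 104.24 q6 -22.5 w 0.0852 t 9.95 F [ 0.6 -0.2 -0. ]
turn units [ 0.0043  0.0017 -0.0007] | shift if turned first [ 2.974 -0.443  0.041] | shift unturned [ 2.974 -0.446  0.03 ]
```

View pics/g3.png

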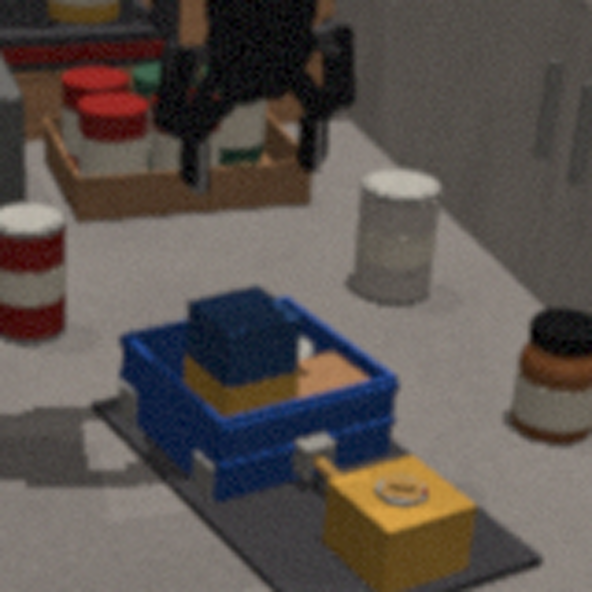

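The carton stands in the right near place (side crop (240,345)). The tin is next.

```bash
python3 -m pendant '[[[0.3,-0.045,0],[0,0,0]],[[0.53,-0.08,0],[0,0,0]],[[0.53,-0.08,0],[0,0,0]],[[0.53,-0.08,0],[0,0,0]],[[0.53,-0.08,0],[0,0,0]],[[0.35,-0.053,0],[0,0,0]],[[0.2,-0.03,0],[0,0,0]],[[0,0,0],[0,0,0]],[[0,0,0],[0,0,0]]]'
python3 go.py 0.458 0.313 0.091 104.3
python3 - <<'E'
from h import *
t=get("top");crop(t,120,130,280,250,5,"pics/g4.png")
E
```

```text
time_s: 11.12
position: [0.4575, 0.3117, 0.245]
tool_rot: [[-0.245, 0.97, -0.0], [0.97, 0.245, -0.001], [-0.0, -0.0, -1.0]]
ft_force: [0.5, 0.5, 0.4]
grip_width: 0.0856
p [0.4575 0.3117 0.245 ] psi 104.18 q6 7.9 w 0.0856 t 11.125 F [0.5 0.5 0.4]
turn units [-0.0003  0.0003 -0.0014] | shift if turned first [0.011 0.008 1.54 ] | shift unturned [0.012 0.009 1.54 ]
```

View pics/g4.png

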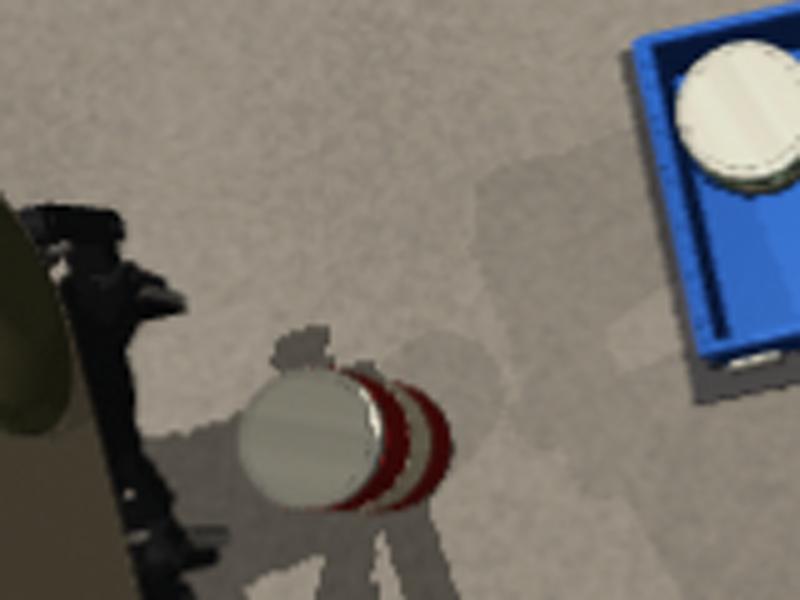

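```bash
python3 -m pendant '[[[0.012,0.009,0.3],[0,0,0]],[[0,0,0.4],[0,0,0]],[[0,0,0.4],[0,0,0]],[[0,0,0.28],[0,0,0]],[[0,0,0.15],[0,0,0]],[[0,0,0],[0,0,0]],[[0,0,0],[0,0,0]]]'
python3 go.py 0.458 0.313 0.091 104.3
python3 -m pendant '[[[0,0,0],[0,0,0]],[[0,0,0],[0,0,0]],[[0,0,0],[0,0,0]],[[0,0,0],[0,0,0]],[[0,0,0],[0,0,0]],[[0,0,0],[0,0,0]]]' -1 40
python3 go.py 0.458 0.313 0.091 104.3
```

```text
time_s: 12.05
position: [0.4582, 0.3141, 0.0935]
tool_rot: [[-0.246, 0.969, 0.002], [0.969, 0.246, 0.001], [0.0, 0.002, -1.0]]
ft_force: [0.4, 0.0, 0.1]
grip_width: 0.0854
p [0.4582 0.3141 0.0935] psi 104.22 q6 8.0 w 0.0854 t 12.05 F [0.4 0.  0.1]
turn units [ 0.0013 -0.0002 -0.0009] | shift if turned first [-0.01  -0.005  0.025] | shift unturned [-0.01  -0.005  0.025]
time_s: 12.8
position: [0.458, 0.3142, 0.0936]
tool_rot: [[-0.246, 0.969, 0.002], [0.969, 0.246, 0.001], [0.0, 0.002, -1.0]]
ft_force: [-0.5, -0.1, 4.5]
grip_width: 0.065
p [0.458  0.3142 0.0936] psi 104.24 q6 8.0 w 0.065 t 12.8 F [-0.5 -0.1  4.5]
turn units [ 0.0013 -0.0001 -0.0007] | shift if turned first [-0.012 -0.003  0.026] | shift unturned [-0.012 -0.003  0.026]
```

```bash
python3 -m pendant '[[[0,0,-0.2],[0,0,0]],[[0,0,-0.4],[0,0,0]],[[0,0,-0.4],[0,0,0]],[[0,0,-0.35],[0,0,0]],[[0,0,0],[0,0,0]]]'
python3 go.py 0.555 0.108 0.225 104.3
```

```text
time_s: 13.42
position: [0.458, 0.3143, 0.2292]
tool_rot: [[-0.246, 0.969, 0.004], [0.969, 0.246, 0.002], [0.001, 0.005, -1.0]]
ft_force: [0.1, -0.1, -6.4]
grip_width: 0.0651
p [0.458  0.3143 0.2292] psi 104.24 q6 8.0 w 0.0651 t 13.425 F [ 0.1 -0.1 -6.4]
turn units [ 0.003  -0.0004 -0.0006] | shift if turned first [-2.239  0.43   0.042] | shift unturned [-2.239  0.432  0.042]
```

```bash
python3 -m pendant '[[[-0.2,0.039,0],[0,0,0]],[[-0.4,0.077,0],[0,0,0]],[[-0.4,0.077,0],[0,0,0]],[[-0.4,0.077,0],[0,0,0]],[[-0.4,0.077,0],[0,0,0]],[[-0.3,0.058,0],[0,0,0]],[[-0.14,0.025,0],[0,0,0]],[[0,0,0],[0,0,0]],[[0,0,0],[0,0,0]]]'
python3 go.py 0.555 0.108 0.1066 104.3
python3 - <<'E'
from h import *
t=get("top");s=get("side")
crop(t,220,80,420,230,4,"pics/h1.png")
crop(s,270,80,430,240,3.7,"pics/h2.png")
E
```

```text
time_s: 14.55
position: [0.5537, 0.1085, 0.2268]
tool_rot: [[-0.247, 0.969, -0.001], [0.969, 0.247, 0.0], [0.001, -0.001, -1.0]]
ft_force: [-0.2, -0.6, -4.8]
grip_width: 0.0648
p [0.5537 0.1085 0.2268] psi 104.29 q6 -15.2 w 0.0648 t 14.55 F [-0.2 -0.6 -4.8]
turn units [-0.0006 -0.0004 -0.0001] | shift if turned first [-0.008  0.012  1.202] | shift unturned [-0.009  0.013  1.202]
```

View pics/h2.png

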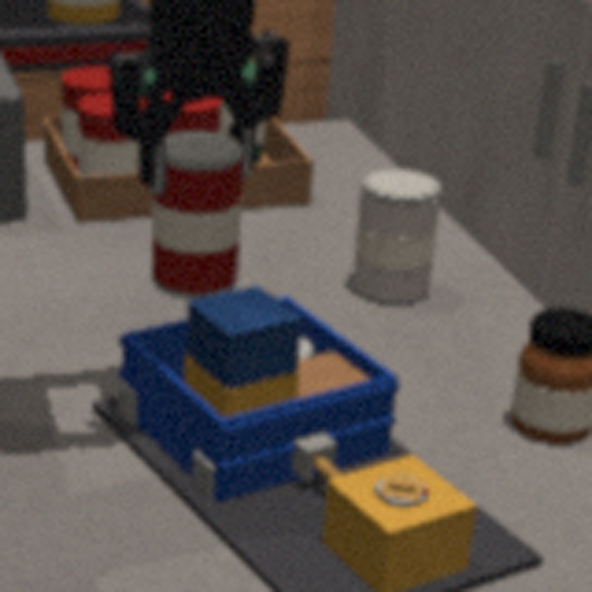

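View pics/h1.png

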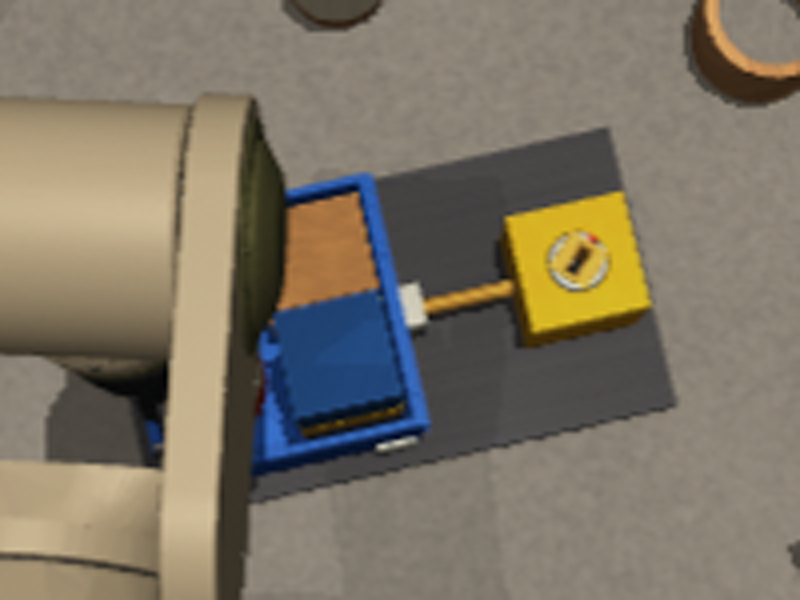

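```bash
python3 -m pendant '[[[-0.008,0.012,0.3],[0,0,0]],[[0,0,0.3],[0,0,0]],[[0,0,0.3],[0,0,0]],[[0,0,0.14],[0,0,0]],[[0,0,0.06],[0,0,0]],[[0,0,0.03],[0,0,0]],[[0,0,0],[0,0,0]]]'
python3 go.py 0.555 0.108 0.1066 104.3
python3 - <<'E'
from h import *
t=get("top");im=t["image"];hsv=cv2.cvtColor(im,cv2.COLOR_RGB2HSV)
print(plane(t,[(305,169)],.143))
crop(t,280,140,340,200,10,"pics/h3.png")
E
```

```text
time_s: 15.52
position: [0.556, 0.107, 0.115]
tool_rot: [[-0.246, 0.969, 0.001], [0.969, 0.246, -0.0], [-0.0, 0.001, -1.0]]
ft_force: [-0.1, -0.0, -4.8]
grip_width: 0.0651
p [0.556 0.107 0.115] psi 104.24 q6 -15.3 w 0.0651 t 15.525 F [-0.1 -0.  -4.8]
turn units [ 0.0007  0.0002 -0.0007] | shift if turned first [ 0.012 -0.007  0.084] | shift unturned [ 0.012 -0.007  0.084]
[[0.57063151 0.0321294  0.143     ]]
```

View pics/h3.png

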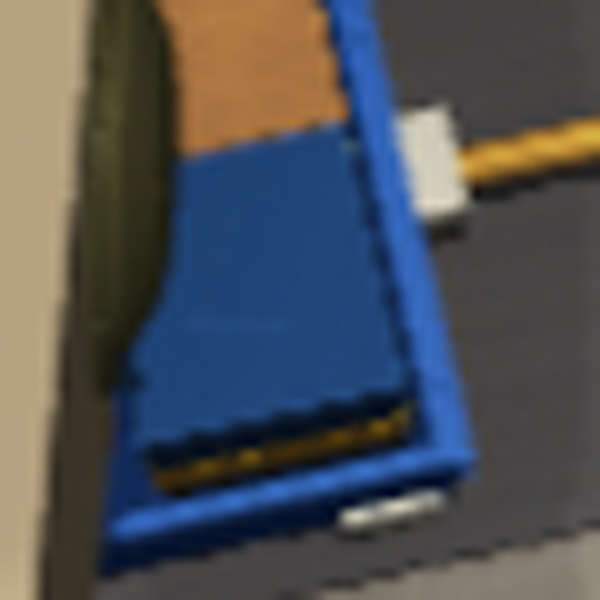

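```bash
python3 -m pendant '[[[0,0,0.04],[0,0,0]],[[0,0,0.03],[0,0,0]],[[0,0,0.015],[0,0,0]],[[0,0,0],[0,0,0]]]'
python3 go.py 0.555 0.108 0.1066 104.3
python3 -m pendant '[[[0,0,0.01],[0,0,0]],[[0,0,0],[0,0,0]]]'
```

```text
time_s: 16.08
position: [0.5556, 0.107, 0.1066]
tool_rot: [[-0.246, 0.969, 0.0], [0.969, 0.246, -0.0], [-0.0, 0.0, -1.0]]
ft_force: [-4.7, -0.2, 4.9]
grip_width: 0.065
p [0.5556 0.107  0.1066] psi 104.24 q6 -15.3 w 0.065 t 16.075 F [-4.7 -0.2  4.9]
turn units [ 0.0002  0.0002 -0.0007] | shift if turned first [ 0.011 -0.003 -0.   ] | shift unturned [ 0.011 -0.003 -0.   ]
time_s: 16.32
position: [0.5556, 0.107, 0.1065]
tool_rot: [[-0.246, 0.969, 0.001], [0.969, 0.246, -0.0], [-0.001, 0.001, -1.0]]
ft_force: [-6.4, -1.2, 12.9]
grip_width: 0.0646
```

```bash
python3 -m pendant '[[[0,0,0],[0,0,0]],[[0,0,0],[0,0,0]],[[0,0,0],[0,0,0]],[[0,0,-0.1],[0,0,0]],[[0,0,-0.3],[0,0,0]],[[0,0,-0.5],[0,0,0]],[[0,0,-0.5],[0,0,0]],[[0,0,0],[0,0,0]]]' 1
python3 go.py 0.488 -0.363 0.25 173.14
python3 - <<'E'
from h import *
s=get("side")
crop(s,270,80,430,240,3.7,"pics/i1.png")
E
```

```text
time_s: 17.32
position: [0.5568, 0.1071, 0.2494]
tool_rot: [[-0.246, 0.969, 0.009], [0.969, 0.246, -0.0], [-0.002, 0.008, -1.0]]
ft_force: [-0.1, 0.1, -0.8]
grip_width: 0.0853
p [0.5568 0.1071 0.2494] psi 104.24 q6 -15.3 w 0.0853 t 17.325 F [-0.1  0.1 -0.8]
turn units [ 0.0039  0.0045 -0.7655] | shift if turned first [ 0.122 -4.749 -0.006] | shift unturned [-4.387 -1.824 -0.012]
```

View pics/i1.png

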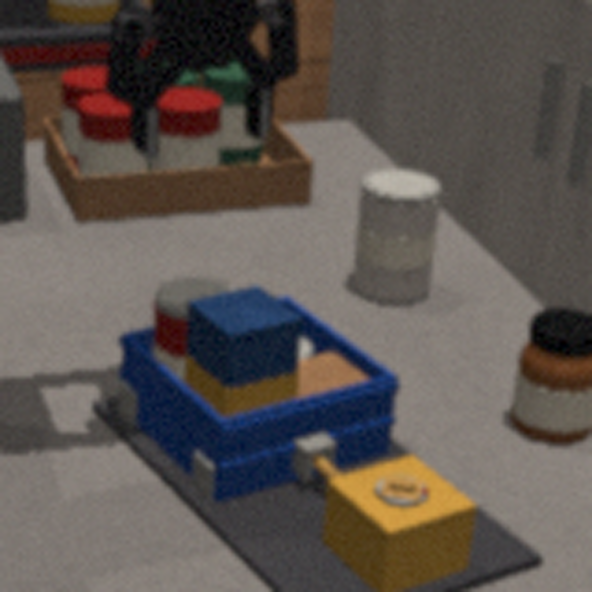

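Both items stand in the near row. Now for the key.

```bash
python3 -m pendant '[[[0,0,0],[0,0,-0.109]],[[0,0,0],[0,0,-0.109]],[[0,0,0],[0,0,-0.109]],[[0,0,0],[0,0,-0.109]],[[0,0,0],[0,0,-0.109]],[[0,0,0],[0,0,-0.109]],[[0,0,0],[0,0,-0.111]],[[0.013,-0.5,0],[0,0,0]],[[0.013,-0.5,0],[0,0,0]],[[0.013,-0.5,0],[0,0,0]],[[0.013,-0.5,0],[0,0,0]],[[0.013,-0.5,0],[0,0,0]],[[0.013,-0.5,0],[0,0,0]],[[0.013,-0.5,0],[0,0,0]],[[0.013,-0.5,0],[0,0,0]],[[0.013,-0.5,0],[0,0,0]],[[0,-0.2,0],[0,0,0]],[[0,0,0],[0,0,0]],[[0,0,0],[0,0,0]]]'
python3 go.py 0.488 -0.363 0.25 173.14
python3 - <<'E'
from h import *
import pickle
t=get("top");s=get("side")
pickle.dump({"top":t,"side":s},open("mid.pkl","wb"))
crop(t,225,100,405,220,4.4,"pics/j1.png")
crop(t,420,120,540,240,5,"pics/j2.png")
crop(s,300,180,440,330,4,"pics/j3.png")
E
```

```text
time_s: 19.75
position: [0.4878, -0.3567, 0.2446]
tool_rot: [[-0.993, 0.119, -0.0], [0.119, 0.993, 0.001], [0.0, 0.001, -1.0]]
ft_force: [0.3, 0.3, 0.1]
grip_width: 0.0854
p [ 0.4878 -0.3567  0.2446] psi 173.16 q6 -130.6 w 0.0854 t 19.75 F [0.3 0.3 0.1]
turn units [ 0.0005 -0.0003  0.0002] | shift if turned first [-0.01  -0.063 -0.054] | shift unturned [-0.01  -0.063 -0.054]
```

View pics/j1.png

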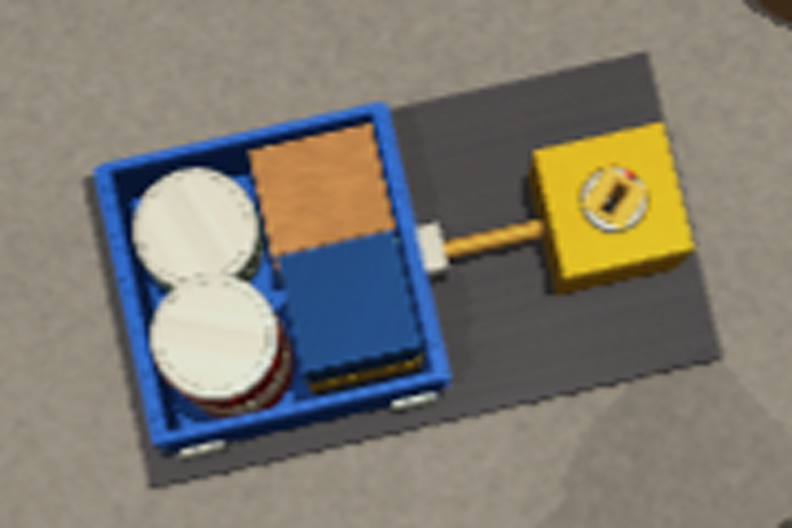

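View pics/j2.png

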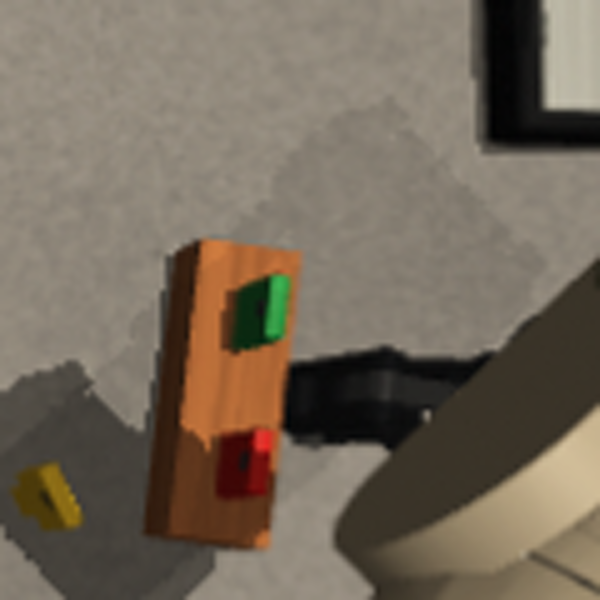

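View pics/j3.png

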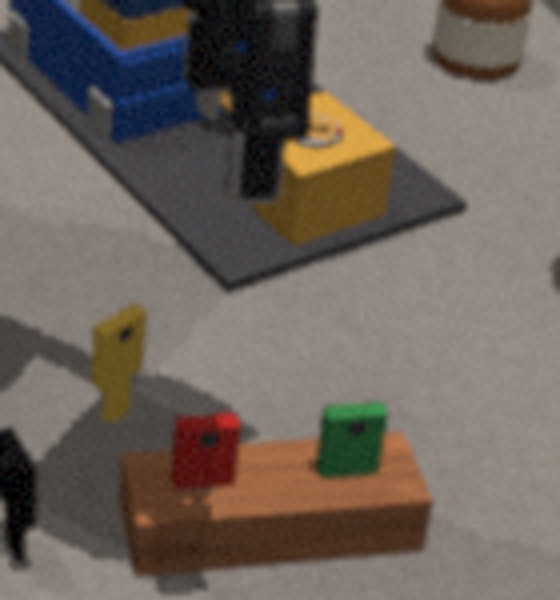

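```bash
python3 - <<'E'
from h import *
import pickle
D=pickle.load(open("mid.pkl","rb"));t=D["top"]
print("yellow",plane(t,[(432,218)],.07),"black",plane(t,[(465,252)],.07))
hsv=cv2.cvtColor(t["image"],cv2.COLOR_RGB2HSV)
m=cv2.inRange(hsv,(0,0,150),(179,70,255));z=np.zeros_like(m);z[163:193,257:290]=m[163:193,257:290]
c,_=cv2.findContours(z,0,1);c=max(c,key=cv2.contourArea)
w=plane(t,cv2.convexHull(c).reshape(-1,2),.123)[:,:2]*1000
print("tin",cv2.minEnclosingCircle(w.astype(np.float32)),cv2.minAreaRect(w.astype(np.float32)))
m=cv2.inRange(hsv,(100,100,60),(112,255,150));z=np.zeros_like(m);z[152:187,285:325]=m[152:187,285:325]
z=cv2.morphologyEx(z,cv2.MORPH_OPEN,np.ones((5,5)))
c,_=cv2.findContours(z,0,1);c=max(c,key=cv2.contourArea)
w=plane(t,cv2.convexHull(c).reshape(-1,2),.143)[:,:2]*1000
print("carton",cv2.minAreaRect(w.astype(np.float32)))
E
```

```text
yellow [[ 0.47182828 -0.27124683  0.07      ]] black [[ 0.3932514  -0.34826286  0.07      ]]
tin ((559.8951416015625, 106.6439208984375), 35.79003143310547) ((556.5020751953125, 105.33052062988281), (59.71300506591797, 63.70451354980469), 1.3473039865493774)
carton ((571.6716918945312, 34.95155334472656), (61.856903076171875, 68.20023345947266), 13.692466735839844)
```

```bash
python3 -m pendant '[[[-0.01,-0.063,0.2],[0,0,0]],[[0,0,0.4],[0,0,0]],[[0,0,0.4],[0,0,0]],[[0,0,0.3],[0,0,0]],[[0,0,0],[0,0,0]],[[0,0,0],[0,0,0]]]' 0.06
python3 go.py 0.488 -0.363 0.063 173.14
python3 - <<'E'
from h import *
t=get("top");s=get("side")
crop(t,420,140,520,240,6,"pics/k1.png")
crop(s,310,230,430,330,5,"pics/k2.png")
E
```

```text
time_s: 20.6
position: [0.4884, -0.3645, 0.1164]
tool_rot: [[-0.993, 0.12, 0.002], [0.12, 0.993, -0.002], [-0.002, -0.001, -1.0]]
ft_force: [0.3, -0.6, 0.2]
grip_width: 0.0451
p [ 0.4884 -0.3645  0.1164] psi 173.13 q6 -131.0 w 0.0451 t 20.6 F [ 0.3 -0.6  0.2]
turn units [-0.0009  0.0011 -0.0002] | shift if turned first [0.005 0.015 0.534] | shift unturned [0.006 0.015 0.534]
```

View pics/k1.png

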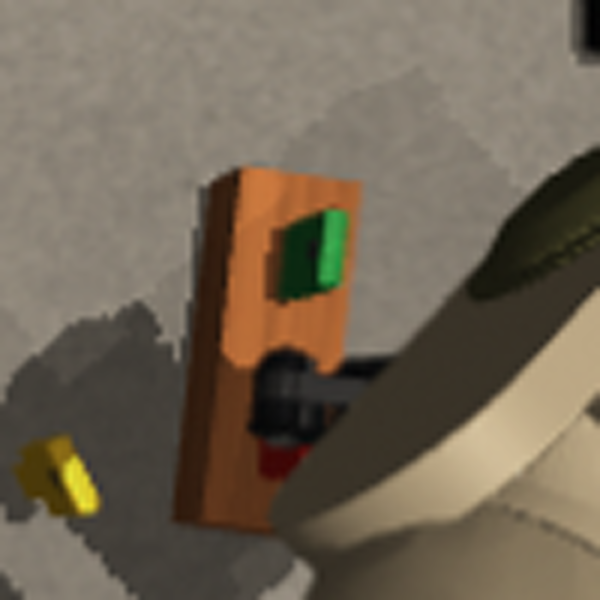

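View pics/k2.png

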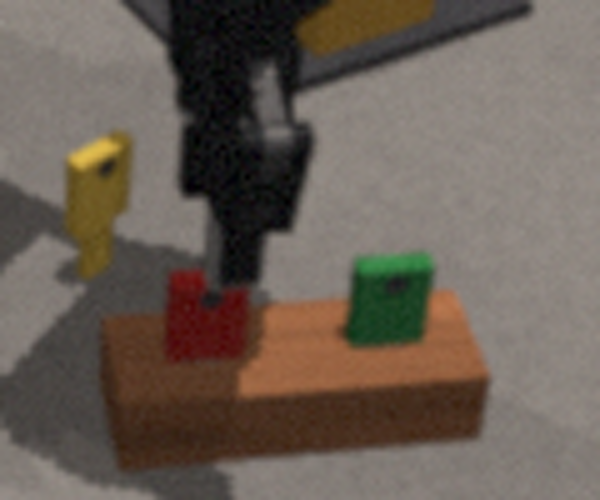

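```bash
python3 - <<'E'
from h import *
s=get("side");p=env.observe()["position"]
f=lambda X:((proj(s,[X])-[310,230])*5).round(0)
y=np.array([.12,.993,0])
for sg in(-1,1):
  print(f(np.array(p)+sg*.0225*y-[0,0,.019]))
print("key pred top centre",f([.488,-.363,.078]),f([.488,-.363,.036]))
E
```

```text
[[226. 276.]]
[[201. 197.]]
key pred top centre [[208. 270.]] [[201. 348.]]
```

```bash
python3 -m pendant '[[[0.006,0.015,0.2],[0,0,0]],[[0,0,0.2],[0,0,0]],[[0,0,0.1],[0,0,0]],[[0,0,0.03],[0,0,0]],[[0,0,0],[0,0,0]],[[0,0,0],[0,0,0]]]'
python3 go.py 0.488 -0.363 0.063 173.14
python3 -m pendant '[[[0,0,0],[0,0,0]],[[0,0,0],[0,0,0]],[[0,0,0],[0,0,0]],[[0,0,0],[0,0,0]],[[0,0,0],[0,0,0]]]' -1 60
python3 go.py 0.488 -0.363 0.063 173.14
```

```text
time_s: 21.5
position: [0.4875, -0.3632, 0.0625]
tool_rot: [[-0.993, 0.12, 0.001], [0.12, 0.993, -0.001], [-0.001, -0.001, -1.0]]
ft_force: [1.0, -0.5, 1.0]
grip_width: 0.0456
p [ 0.4875 -0.3632  0.0625] psi 173.09 q6 -130.9 w 0.0456 t 21.5 F [ 1.  -0.5  1. ]
turn units [-0.0005  0.0006 -0.0006] | shift if turned first [-0.005  0.003 -0.005] | shift unturned [-0.005  0.003 -0.005]
time_s: 22.12
position: [0.4874, -0.3631, 0.0621]
tool_rot: [[-0.993, 0.12, 0.0], [0.12, 0.993, -0.0], [-0.0, -0.0, -1.0]]
ft_force: [-0.4, -0.4, 5.1]
grip_width: 0.0093
p [ 0.4874 -0.3631  0.0621] psi 173.09 q6 -130.9 w 0.0093 t 22.125 F [-0.4 -0.4  5.1]
turn units [-0.0003  0.0003 -0.0006] | shift if turned first [-0.006  0.002 -0.009] | shift unturned [-0.006  0.002 -0.009]
```

The key is gripped (9.3 mm) with no side load. Lifting to check it.

```bash
python3 -m pendant '[[[0,0,-0.1],[0,0,0]],[[0,0,-0.3],[0,0,0]],[[0,0,-0.5],[0,0,0]],[[0,0,-0.5],[0,0,0]],[[0,0,0],[0,0,0]],[[0,0,0],[0,0,0]]]'
python3 go.py 0.648 -0.108 0.2 149.3
python3 - <<'E'
from h import *
t=get("top");s=get("side");p=env.observe()["position"]
f=lambda X:((proj(s,[X])-[300,190])*6).round(0)
print("pred tip",f(p-[0,0,.056]),"shoulder",f(p-[0,0,.026]),"TCP",f(p))
crop(s,300,190,410,290,6,"pics/l1.png")
crop(t,420,140,520,240,6,"pics/l2.png")
E
```

```text
time_s: 22.88
position: [0.487, -0.3626, 0.2013]
tool_rot: [[-0.993, 0.12, -0.001], [0.12, 0.993, 0.001], [0.001, 0.001, -1.0]]
ft_force: [-1.1, 0.6, -1.4]
grip_width: 0.0093
p [ 0.487  -0.3626  0.2013] psi 173.08 q6 -130.9 w 0.0093 t 22.875 F [-1.1  0.6 -1.4]
turn units [ 0.0004 -0.0007  0.2643] | shift if turned first [-0.085  3.011  0.013] | shift unturned [-1.292  2.722  0.014]
pred tip [[320. 405.]] shoulder [[326. 328.]] TCP [[332. 259.]]
```

View pics/l1.png

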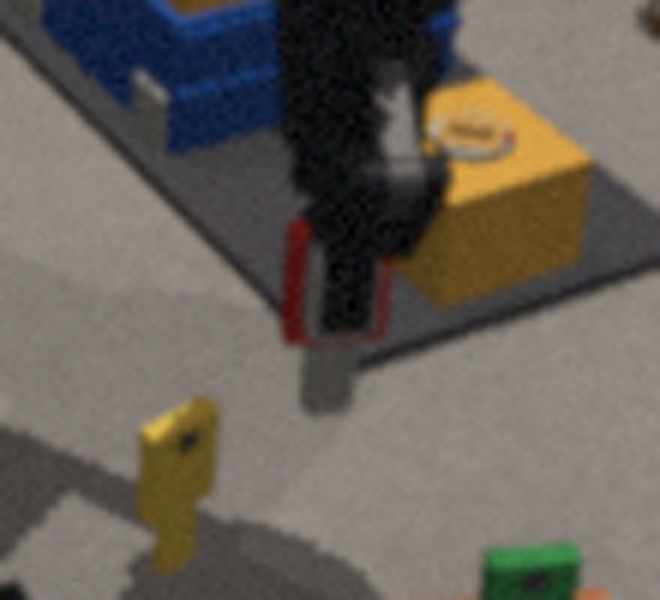

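View pics/l2.png

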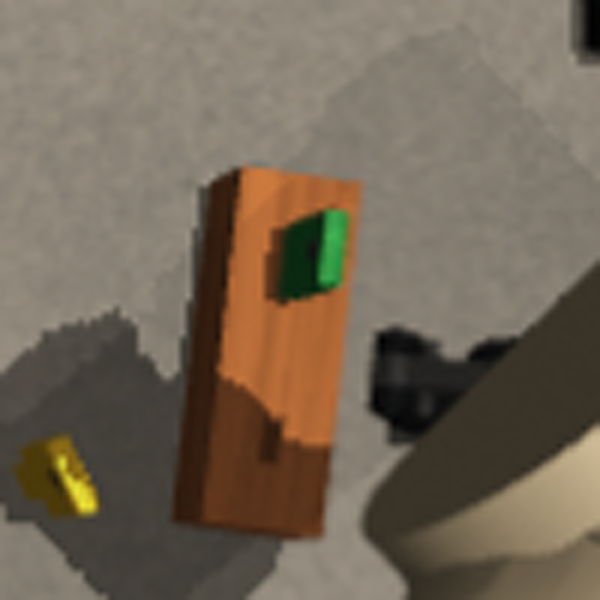

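```bash
python3 -m pendant '[[[0,0,0],[0,0,0.09]],[[0,0,0],[0,0,0.09]],[[0,0,0],[0,0,0.084]],[[-0.01,0.3,0],[0,0,0]],[[-0.015,0.5,0],[0,0,0]],[[-0.015,0.5,0],[0,0,0]],[[-0.015,0.5,0],[0,0,0]],[[-0.015,0.5,0],[0,0,0]],[[-0.01,0.4,0],[0,0,0]],[[0,0.3,0],[0,0,0]],[[0,0,0],[0,0,0]],[[0,0,0],[0,0,0]]]'
python3 go.py 0.648 -0.108 0.15 149.3
python3 - <<'E'
from h import *
t=get("top");s=get("side");p=env.observe()["position"]
print("mouth pred side",proj(s,[[.648,-.108,.066]]),"obs 378.7,212.1", "as world",plane(s,[(378.7,212.1)],.066))
E
```

```text
time_s: 24.48
position: [0.6467, -0.1096, 0.2009]
tool_rot: [[-0.86, 0.51, -0.002], [0.51, 0.86, 0.0], [0.002, -0.001, -1.0]]
ft_force: [-0.9, -0.3, -1.0]
grip_width: 0.0093
p [ 0.6467 -0.1096  0.2009] psi 149.31 q6 -79.2 w 0.0093 t 24.475 F [-0.9 -0.3 -1. ]
turn units [-0.0004 -0.001   0.0001] | shift if turned first [-0.003  0.02   0.509] | shift unturned [-0.004  0.02   0.509]
mouth pred side [[378.17040556 210.63357634]] obs 378.7,212.1 as world [[ 0.64671064 -0.11479948  0.066     ]]
```

```bash
python3 -m pendant '[[[-0.004,0.02,0.3],[0,0,0]],[[0,0,0.3],[0,0,0]],[[0,0,0.08],[0,0,0]],[[0,0,0],[0,0,0]],[[0,0,0],[0,0,0]]]'
python3 go.py 0.648 -0.108 0.122 149.3
python3 - <<'E'
from h import *
t=get("top");s=get("side");p=env.observe()["position"]
f=lambda X:((proj(s,[X])-[350,160])*10).round(0)
print("pred tip",f(p-[0,0,.056]),"shoulder",f(p-[0,0,.026]),"TCP",f(p),"mouth",f([.648,-.108,.066]))
crop(s,350,160,410,240,10,"pics/n1.png")
crop(s,340,160,420,240,7,"pics/n1b.png")
crop(t,320,100,420,200,6,"pics/n2.png")
E
```

```text
time_s: 25.2
position: [0.649, -0.1079, 0.1352]
tool_rot: [[-0.86, 0.51, 0.002], [0.51, 0.86, -0.001], [-0.002, 0.0, -1.0]]
ft_force: [-0.2, -0.5, 0.0]
grip_width: 0.0092
p [ 0.649  -0.1079  0.1352] psi 149.31 q6 -79.0 w 0.0092 t 25.2 F [-0.2 -0.5  0. ]
turn units [0.0003 0.0014 0.0001] | shift if turned first [ 0.008 -0.006  0.132] | shift unturned [ 0.009 -0.006  0.132]
pred tip [[290. 463.]] shoulder [[302. 362.]] TCP [[312. 272.]] mouth [[282. 506.]]
```

View pics/n1b.png

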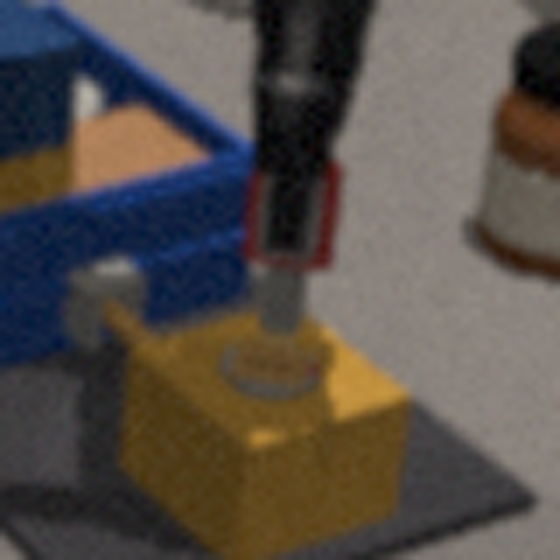

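View pics/n2.png

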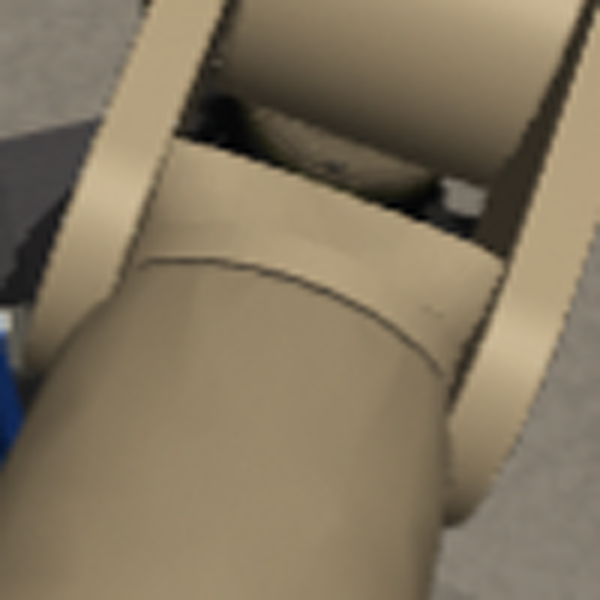

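View pics/n1.png

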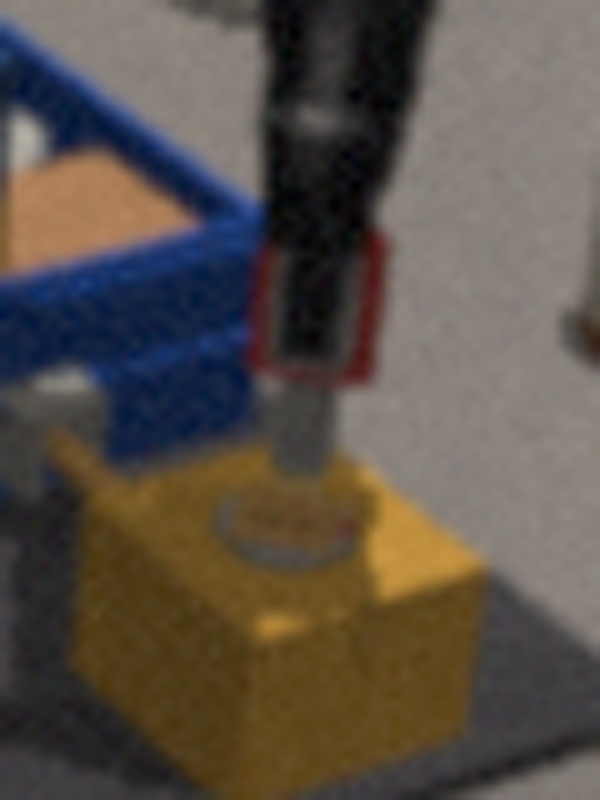

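```bash
python3 -m pendant '[[[0.014,-0.006,0.05],[0,0,0]],[[0,0,0.05],[0,0,0]],[[0,0,0.03],[0,0,0]],[[0,0,0.02],[0,0,0]],[[0,0,0.02],[0,0,0]],[[0,0,0],[0,0,0]]]' -1 90
python3 go.py 0.648 -0.108 0.0925 149.3
```

```text
time_s: 26.05
position: [0.647, -0.1073, 0.1167]
tool_rot: [[-0.86, 0.51, -0.0], [0.51, 0.86, 0.0], [0.0, -0.0, -1.0]]
ft_force: [-0.4, 0.1, -1.1]
grip_width: 0.009
p [ 0.647  -0.1073  0.1167] psi 149.32 q6 -79.1 w 0.009 t 26.05 F [-0.4  0.1 -1.1]
turn units [-0.     -0.0001  0.0002] | shift if turned first [-0.012 -0.001  0.242] | shift unturned [-0.012 -0.001  0.242]
```

The tip is already about 5 mm inside the keyway with no force. Pushing on in small steps.

```bash
python3 -m pendant '[[[0,0,0.03],[0,0,0]],[[0,0,0.02],[0,0,0]],[[0,0,0.02],[0,0,0]],[[0,0,0],[0,0,0]]]'
python3 -m pendant '[[[0,0,0.02],[0,0,0]],[[0,0,0.02],[0,0,0]],[[0,0,0],[0,0,0]]]'
```

```text
time_s: 26.55
position: [0.6469, -0.1075, 0.1096]
tool_rot: [[-0.86, 0.51, -0.001], [0.51, 0.86, -0.0], [0.0, -0.001, -1.0]]
ft_force: [-0.6, -1.4, -1.6]
grip_width: 0.009
time_s: 26.92
position: [0.6469, -0.1075, 0.1054]
tool_rot: [[-0.86, 0.51, -0.001], [0.51, 0.86, -0.0], [0.0, -0.0, -1.0]]
ft_force: [-0.7, -2.9, -1.7]
grip_width: 0.0088
```

```bash
python3 - <<'E'
from h import *
s=get("side")
crop(s,350,160,410,240,10,"pics/o1.png")
E
```

```text
(no output)
```

View pics/o1.png

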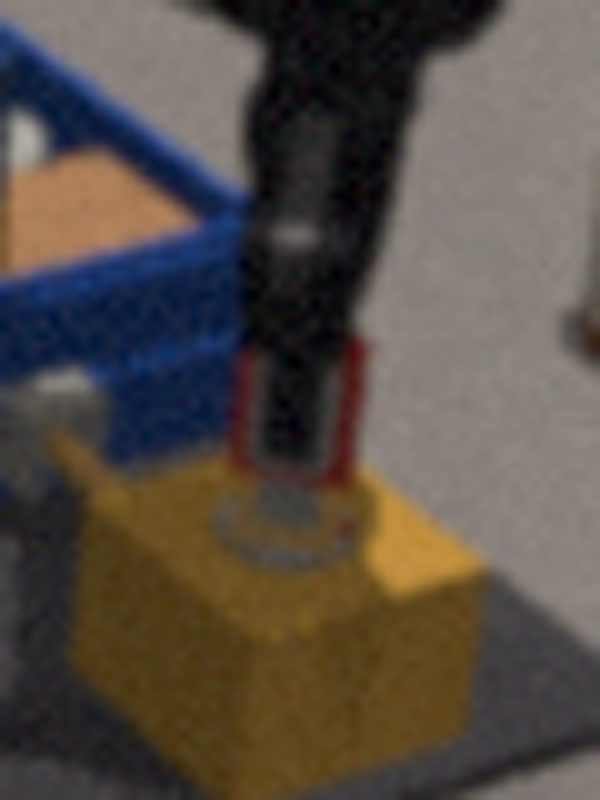

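```bash
python3 -m pendant '[[[0,0,0.02],[0,0,0]],[[0,0,0.02],[0,0,0]],[[0,0,0.01],[0,0,0]],[[0,0,0],[0,0,0]]]'
python3 -m pendant '[[[0,0,0.02],[0,0,0]],[[0,0,0.02],[0,0,0]],[[0,0,0],[0,0,0]]]'
```

```text
time_s: 27.48
position: [0.6471, -0.1074, 0.1008]
tool_rot: [[-0.86, 0.51, 0.0], [0.51, 0.86, -0.0], [-0.0, -0.0, -1.0]]
ft_force: [-1.4, -3.7, 1.0]
grip_width: 0.009
time_s: 27.85
position: [0.6476, -0.107, 0.0969]
tool_rot: [[-0.86, 0.51, 0.002], [0.51, 0.86, 0.0], [-0.001, 0.001, -1.0]]
ft_force: [1.4, -2.1, 0.8]
grip_width: 0.0087
```

```bash
python3 -m pendant '[[[0,0,0.02],[0,0,0]],[[0,0,0.02],[0,0,0]],[[0,0,0],[0,0,0]]]'
python3 -m pendant '[[[0,0,0.02],[0,0,0]],[[0,0,0],[0,0,0]],[[0,0,0],[0,0,0]]]'
```

```text
time_s: 28.22
position: [0.6474, -0.1069, 0.0927]
tool_rot: [[-0.86, 0.51, 0.001], [0.51, 0.86, 0.001], [-0.0, 0.001, -1.0]]
ft_force: [2.1, -1.1, 0.1]
grip_width: 0.0087
time_s: 28.6
position: [0.6474, -0.107, 0.0921]
tool_rot: [[-0.86, 0.51, 0.002], [0.51, 0.86, 0.0], [-0.001, 0.001, -1.0]]
ft_force: [-0.3, -0.5, 11.1]
grip_width: 0.0086
```

```bash
python3 -m pendant '[[[0,0,0.015],[0,0,0]],[[0,0,0],[0,0,0]],[[0,0,0],[0,0,0]]]'
python3 - <<'E'
from h import *
s=get("side");print(env.observe()["wrist_torque"])
crop(s,350,160,410,240,10,"pics/o2.png")
E
```

```text
time_s: 28.98
position: [0.6475, -0.107, 0.092]
tool_rot: [[-0.86, 0.51, 0.003], [0.51, 0.86, -0.0], [-0.003, 0.001, -1.0]]
ft_force: [-4.1, 0.8, 19.2]
grip_width: 0.0087
[ 0.3214672   0.74098888 -0.05885858]
```

View pics/o2.png

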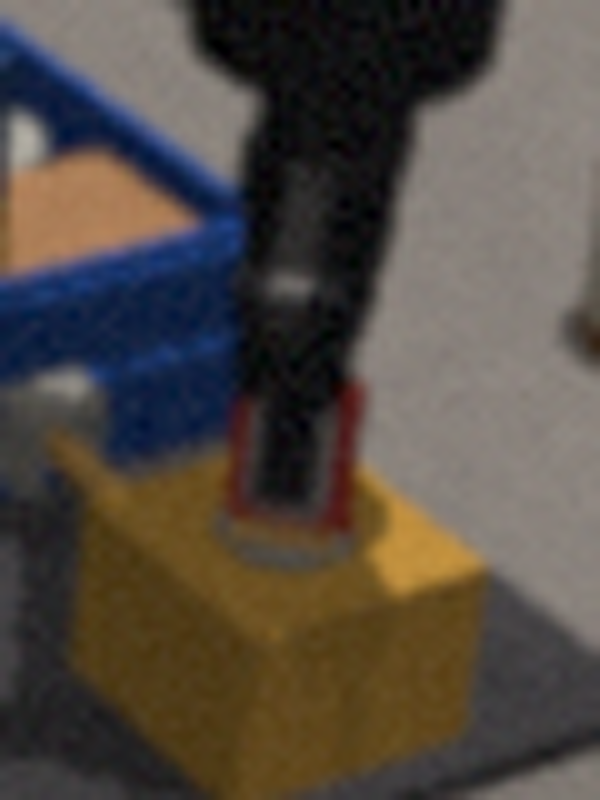

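The key is home: the shoulder sits on the ring (side crop (290,515)) at 29.9 mm depth by TCP height, with 19 N of push. I'll ease the push slightly and turn clockwise.

```bash
python3 -m pendant '[[[0,0,-0.008],[0,0,0]],[[0,0,0],[0,0,0.04]],[[0,0,0],[0,0,0.06]],[[0,0,0],[0,0,0.06]],[[0,0,0],[0,0,0.06]],[[0,0,0],[0,0,0.06]],[[0,0,0],[0,0,0]]]' -1 110
python3 - <<'E'
from rig import env
o=env.observe();print(o["wrist_torque"],o["q"][5])
E
python3 go.py 0.6475 -0.107 0.092 51
```

```text
time_s: 29.9
position: [0.6477, -0.1069, 0.0921]
tool_rot: [[-0.56, 0.828, 0.003], [0.828, 0.56, -0.0], [-0.002, 0.002, -1.0]]
ft_force: [-2.6, 0.9, 14.6]
grip_width: 0.0083
[0.243746   0.30673613 0.06416856] -53.80354871272792
p [ 0.6477 -0.1069  0.0921] psi 124.08 q6 -53.8 w 0.0083 t 29.9 F [-2.6  0.9 14.6]
turn units [0.0019 0.     0.812 ] | shift if turned first [-0.002 -0.001  0.001] | shift unturned [ 0.    -0.002  0.001]
```

```bash
python3 -m pendant '[[[0,0,0],[0,0,0.07]],[[0,0,0],[0,0,0.07]],[[0,0,0],[0,0,0.07]],[[0,0,0],[0,0,0.07]],[[0,0,0],[0,0,0.07]],[[0,0,0],[0,0,0.07]],[[0,0,0],[0,0,0.07]],[[0,0,0],[0,0,0.07]],[[0,0,0],[0,0,0.07]],[[0,0,0],[0,0,0]]]'
python3 - <<'E'
from rig import env
o=env.observe();print(o["wrist_torque"],o["q"][5])
E
python3 go.py 0.6475 -0.107 0.092 51
```

```text
time_s: 31.15
position: [0.648, -0.1072, 0.0921]
tool_rot: [[0.385, 0.923, 0.004], [0.923, -0.385, -0.001], [0.001, 0.004, -1.0]]
ft_force: [0.1, 0.1, 12.4]
grip_width: 0.0088
[0.03314423 0.0066597  0.11636906] 2.9000696103640586
p [ 0.648  -0.1072  0.0921] psi 67.38 q6 2.9 w 0.0088 t 31.15 F [ 0.1  0.1 12.4]
turn units [ 0.0023 -0.0009  0.182 ] | shift if turned first [-0.002 -0.005  0.001] | shift unturned [-0.    -0.006  0.001]
```

```bash
python3 -m pendant '[[[0,0,0],[0,0,0.05]],[[0,0,0],[0,0,0.05]],[[0,0,0],[0,0,0.05]],[[0,0,0],[0,0,0.02]],[[0,0,0],[0,0,0]],[[0,0,0],[0,0,0]]]'
python3 - <<'E'
from rig import env
o=env.observe();print(o["wrist_torque"],o["q"][5])
E
python3 go.py 0.6475 -0.107 0.092 51
```

```text
time_s: 31.9
position: [0.648, -0.1071, 0.0921]
tool_rot: [[0.614, 0.79, 0.004], [0.79, -0.614, -0.001], [0.002, 0.003, -1.0]]
ft_force: [0.1, -0.3, 13.3]
grip_width: 0.0089
[0.12770628 0.09302297 0.12325242] 18.128323328311634
p [ 0.648  -0.1071  0.0921] psi 52.15 q6 18.1 w 0.0089 t 31.9 F [ 0.1 -0.3 13.3]
turn units [ 0.0021 -0.0012  0.0128] | shift if turned first [-0.003 -0.005  0.001] | shift unturned [-0.003 -0.005  0.001]
```

```bash
python3 -m pendant '[[[0,0,0],[0,0,0.03]],[[0,0,0],[0,0,0.02]],[[0,0,0],[0,0,0]],[[0,0,0],[0,0,0]]]'
python3 - <<'E'
from h import *
import pickle
o=env.observe();print(o["wrist_torque"],o["q"][5])
s=get("side");t=get("top");pickle.dump({"top":t,"side":s},open("end.pkl","wb"))
crop(s,280,110,420,250,4.2,"pics/q1.png");crop(s,330,170,410,240,9,"pics/q2.png")
crop(t,225,100,405,220,4.4,"pics/q3.png")
E
python3 go.py 0.6475 -0.107 0.092 51
```

```text
time_s: 32.4
position: [0.6479, -0.1069, 0.0921]
tool_rot: [[0.673, 0.739, 0.003], [0.739, -0.673, -0.0], [0.002, 0.003, -1.0]]
ft_force: [-0.5, 2.2, 13.1]
grip_width: 0.0089
[0.14406953 0.11086817 0.37586887] 22.602133414813828
p [ 0.6479 -0.107   0.0921] psi 47.68 q6 22.6 w 0.0085 t 32.5 F [-1.2  1.7 13. ]
turn units [ 0.0018 -0.0012 -0.0368] | shift if turned first [-0.003 -0.003  0.001] | shift unturned [-0.003 -0.003  0.001]
```

View pics/q1.png

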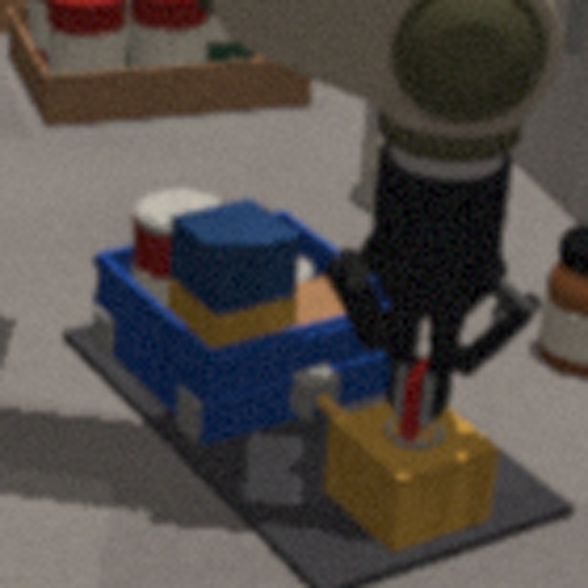

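View pics/q2.png

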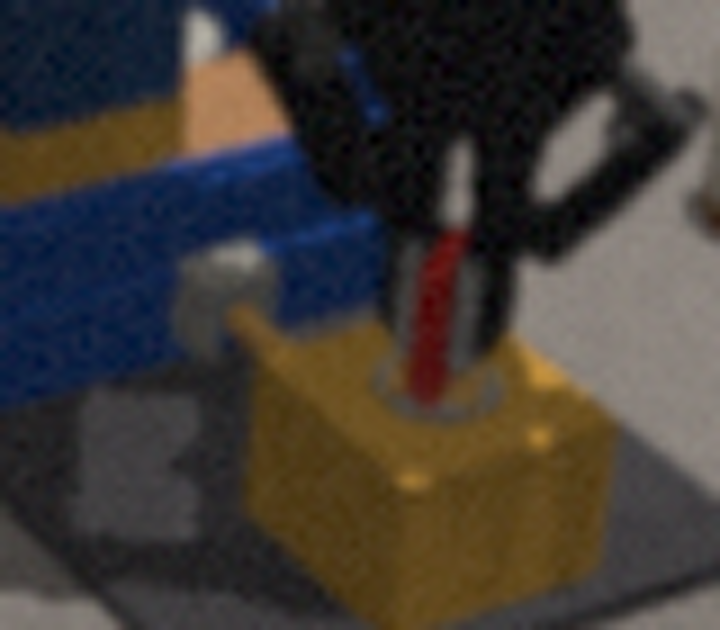

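View pics/q3.png

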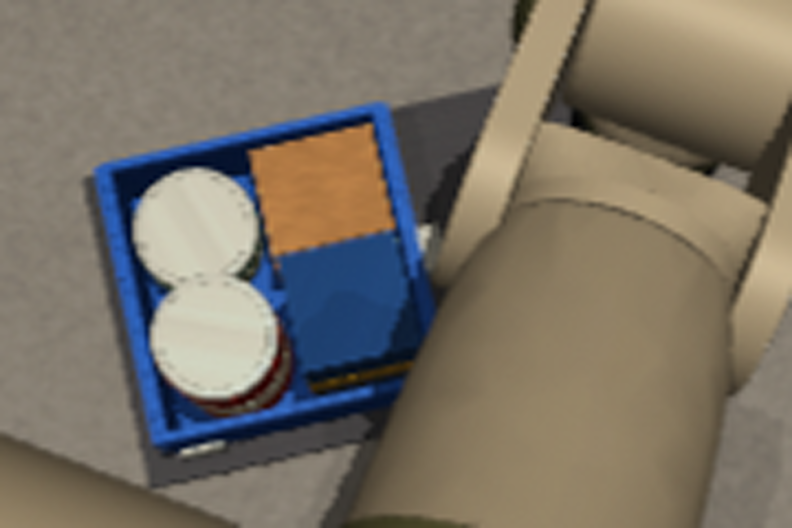

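The torque rose to 0.38 N·m, so the stop is reached. The tool has turned 101.6° and the key is still gripped and seated. I'll hold briefly and recheck before handing in.

```bash
python3 -m pendant '[[[0,0,0],[0,0,0]],[[0,0,0],[0,0,0]],[[0,0,0],[0,0,0]],[[0,0,0],[0,0,0]],[[0,0,0],[0,0,0]],[[0,0,0],[0,0,0]]]'
python3 - <<'E'
from rig import env
o=env.observe();print(o["wrist_torque"],o["position"],o["grip_width"],o["ft_force"])
print(env.close_job())
E
```

```text
time_s: 33.25
position: [0.6479, -0.1069, 0.0921]
tool_rot: [[0.673, 0.739, 0.003], [0.739, -0.673, -0.0], [0.002, 0.003, -1.0]]
ft_force: [0.2, 0.6, 11.9]
grip_width: 0.0089
[0.23052988 0.11779162 0.40947206] [ 0.64794276 -0.10694888  0.09211982] 0.008858113337421218 [ 0.17403735  0.61557781 11.86964556]
the job is handed in; nothing more can be done
None
```

I packed the crate, turned the red key to its stop, and handed the job in at about 33 s with the key still gripped. No verdict was reported.

- **Packing:** I set the carton down in the right near place and the tin in the left, both by contact with the floor. The last pictures show both upright and released, with the packed goods unmoved. The green key was still in its stand when I last looked, after lifting the red key.
- **Key:** It is about 29.9 of 30 mm in by TCP height, and the side view shows its head seated on the lock ring. It passed the pins without sticking.
- **Turn:** The tool turned about 101.6° clockwise, until the wrist torque rose to about 0.4 N·m at the stop. Allowing for play and grip compliance, that puts the lock near 1.57 rad. At hand-in the grip was set to 110 N (opening 8.9 mm), with about 12 N of downward push.

**Checks that fell short:**
- The side camera disagreed with the top camera by about 1.3 px (a few mm). I allowed for that when lining up the key.
- I could not read the lock angle or bolt travel directly. The arm hid the lock in the top view, so those rest on the torque, the turn angle and the side picture.

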